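# Wash-pot: load grinding media, stir, feel for the drain catch

## Task

Get the grinding media ready to drain: put every terracotta disc lying on the bench into the white round washing pot, beside the white balls already there, then take the orange-handled probe from its blue bracket and stir the media round with it for three full turns, the tip low among the balls but not pressed on the floor. Then feel over the pot's floor with the sprung tip until it drops into the hole hidden there, and push the drain catch at the bottom of the hole fully home. Finally hang the probe upright in its bracket again, collar resting on both prongs, with all media still in the pot and nothing else on the bench disturbed.

Things in the scene. Friction and masses are not known exactly. Their poses are not given: they have to be found in the camera images.
- pot_floor (a point): Centre of the washing pot's inner floor, on the upper face of the black floor, 28 mm above the bench; z up. The pot is fixed, white, round, open at the top: inner radius 62 mm, outer 67 mm, rim 34 mm above the floor; the floor is flat to radius 45 mm, then rises 7.5 mm towards the wall; under it a dark steel disc of radius 80 mm, 6 mm thick. This frame's yaw says nothing about the hidden hole.
- catch (a joint): Drain catch: steel button, 12 mm diameter, in the pot floor's one hole (square, 14 x 14 mm, centre 30 mm from the pot's axis, bearing unknown and new each time; balls cannot fall in). Value 0 = up, top 7 mm below the floor; 0.006 m = fully home, top 13 mm below. Slides down with about 2 N and stays where it is pushed.
- probe_handle (a point): Centre of the probe's handle, the place to grip; z up along the probe (about 90 g). Handle orange, 18 x 18 mm (faces square to this frame's x and y), 56 mm long; below it a black collar (30 mm diameter, 6 mm thick, underside 36 mm below this point), a steel stem 9 mm thick and a brass tip.
- probe_collar (a point): Centre of the underside of the probe's collar, on its axis, 36 mm below the handle's centre; z along the probe towards the handle.
- probe_tip (a point): Lower end of the probe's brass tip, 8 mm diameter, rounded, on the probe's axis: 82 mm below the collar's underside when it is free. The tip is sprung: it slides up into the stem by up to 10 mm, from about 1 N at first touch to 2.7 N when fully in; then it is solid. Sideways drag can tilt the probe in a grip, so watch where the tip is.
- bracket_seat (a point): Where the probe hangs: midway between the fixed bracket's prongs, level with their tops, 105 mm above the bench; z up, x towards the post, 45 mm behind. Two blue prongs, 9 mm wide, 12 mm thick, 16 mm apart, from 22 mm in front of this point to 24 mm behind; open in front. The stem goes in from above or the front; the collar rests on both prongs.
- disc_0: Centre of terracotta disc 0, if present: a short brown cylinder, 24 mm diameter, 18 mm high, 25 g, standing flat on the bench at the start (centre 9 mm up; z along its axis).
- disc_1: Centre of terracotta disc 1, if present: a short brown cylinder, 24 mm diameter, 18 mm high, 25 g, standing flat on the bench at the start (centre 9 mm up; z along its axis).
- disc_2: Centre of terracotta disc 2, if present: a short brown cylinder, 24 mm diameter, 18 mm high, 25 g, standing flat on the bench at the start (centre 9 mm up; z along its axis).
- disc_3: Centre of terracotta disc 3, if present: a short brown cylinder, 24 mm diameter, 18 mm high, 25 g, standing flat on the bench at the start (centre 9 mm up; z along its axis).
- ball_0: Centre of white ceramic ball 0, 18 mm diameter, 15 g, loose in the washing pot.
- ball_1: Centre of white ceramic ball 1, 18 mm diameter, 15 g, loose in the washing pot.
- ball_2: Centre of white ceramic ball 2, 18 mm diameter, 15 g, loose in the washing pot.
- ball_3: Centre of white ceramic ball 3, 18 mm diameter, 15 g, loose in the washing pot.
- ball_4: Centre of white ceramic ball 4, 18 mm diameter, 15 g, loose in the washing pot.
- ball_5: Centre of white ceramic ball 5, 18 mm diameter, 15 g, loose in the washing pot.
- wash_bottle_l: Bystander: wash bottle with red top, 70 x 70 x 165 mm, origin at the centre of its underside.
- marker_pen: Bystander: yellow and black marker pen, 11 x 116 x 10 mm, lying along its y axis; origin under its centre.
- tweezers: Bystander: steel tweezers, 13 x 129 x 9 mm, lying along its y axis; origin under its centre.

How it is judged:
By the outcome, as a careful person would: the job done as asked, in the order asked, and still so for the second after the job is handed in, with the robot touching nothing.
Of disc_0, disc_1, disc_2, disc_3 only 2 to 4 are there at a start; the rules pass over those that are not, and their reading is None.
At some moment in a run one of disc_0, disc_1, disc_2, disc_3 may be knocked a few centimetres aside while the robot is not near it.
It also fails if it takes over 210 s, if anything falls off the work surface, if the arm or the gripper's body presses on something with over 40 N, if the wrist force passes 120 N, or if a joint passes its speed limit or range.

## Robot

A 6-joint arm with a two-finger parallel gripper is mounted at the origin on a cart in front of the work surface, level with it; the furniture and walls round the work are solid. World frame = base frame: x ahead of the robot, y to its left, z up, the work surface at z = 0. Lengths are in m, angles in rad, forces in N, time in s.
With the tool pointing down it reaches from about 0.35 to 0.775 m from the base axis. Payload 7.3 kg.
Tool frame: the origin (TCP) lies on the centre line of the jaws, within the pads' length; the fingertips stand 11 mm ahead of it and the grasp point (between the pads) lies 8 mm behind it; z points along the fingers, y is the direction in which the jaws open and shut (so a half turn about z gives the same grasp; the last joint's range is limited). The gripper opens to 92 mm and grips with 3 to 60 N. Pads are 19 mm wide; open, the fingers measure 130 mm over their backs; the gripper's body (75 mm by 190 mm) begins 47 mm behind the grasp point.
Start: joints at [-1.38, 0.342, 1.524, -0, 1.275, -0.146], TCP at [0.174, -0.496, 0.238] pointing down, gripper open.
Joint ranges: [-2.53, 2.53], [-0.77, 2.02], [0.04, 2.7], [-1, 4.14], [0.28, 2.66], [-3.11, 3.11]. Speed limits (rad/s): [2.57, 2.57, 3.14, 3.14, 3.14, 3.14].

## Interface

Orientations are given as [roll, pitch, yaw] about the fixed x, y, z axes, in that order (R = Rz(yaw) Ry(pitch) Rx(roll)).
In Python, from cell import robot gives the robot as it stands.
- The arm moves only by the tool jog_arm, never from a script. Its argument "deltas" is one flat list of numbers, 6 for each row, row after row: the shift along the world's x, y, z in units of 0.1 m (1.0 is 0.1 m), then the turn, a rotation vector about the world's x, y, z in units of 90 degrees (1.0 is 90 degrees). A call has 1 to 5 rows; each row is the pose to reach, as a shift and turn from the pose commanded when the call began; what a row does not reach only later rows make up. A row lasts 1/12 s, in which the tool goes at most 41.7 mm and 7.16 degrees, less where a joint would pass 70% of its speed; a pose out of reach is approached as far as the arm can. A call with a number of a shift or a turn outside -1 to 1 is refused whole. A call with a gripper value outside its range is refused whole. "claw" is the opening, from 0 (shut) to 1 (fully open), set as the call begins (left out, the last holds). The fingers move at their own pace and stop on an object; "newtons" is the grip in N (left out, the last holds). Time passes only in rows, so rows that repeat a pose let the fingers close. It gives the time, the measured TCP pose, the force and the opening at its end, in the units of the state.
- robot.observe(): the state, without advancing time (a new reading comes with each control period).
- robot.read_camera(name): name is "side" or "top" or "wrist"; returns the picture (384x512x3 uint8, red, green, blue); there is no depth.
- robot.camera_params(name): a dict with "fx", "fy", "cx", "cy" (pixels), "k1" (the pictures are not rectified: a ray, as slopes to the right and down, at radius r is drawn at 1 + k1 r^2 times it, then the intrinsics apply), "R" (3x3) and "t" (3): a world point X has camera coordinates R X + t. Camera axes: x right, y down, z forward; pixel columns grow to the right and rows downward; lengths in m; the calibration is good to about 2 mm. A picture is of the moment at which its call begins: read the wrist's pose just before it. camera_params takes no time and is no camera call; for the wrist camera it gives the pose at the moment of the call.
- robot.hand_in(): hands the job in, once; it reports no verdict.
The state is a dict: "time": time; "qpos": joint angles; "qvel": joint speeds; "joint_efforts": joint torques, N m; "tool_pos": TCP position; "tool_rot": TCP orientation; "contact_force": force on the tool from outside, world axes, zero at the start; "torque": the same for the moment, N m; "opening": finger opening in m.
Only numpy, scipy, OpenCV 4.12 (cv2) and the standard library are available. Lean on these libraries where they do the work, as an engineer would, in place of code of your own. Each camera call takes 0.05 s, during which the arm holds its last target. There are 200 camera calls.

## Working session

There is one attempt and no reset: what is moved stays moved. The work goes in short steps, Python scripts to look and compute and a tool call to move; the robot and the scene stay as the last step left them, time stands still between calls to the robot, and variables do not carry over. Pictures are saved under pics/ and viewed, about 12 in all and at most 16, crops included, and the job is handed in when it is done.

Besides the shell and the picture viewer there is one more tool, called as name(argument=value, ...) on one line, values as JSON. jog_arm: Moves the arm, as the interface text tells. Its arguments: {"type":"object","properties":{"deltas":{"type":"array","items":{"type":"number"}},"claw":{"type":"number"},"newtons":{"type":"number"}},"required":["deltas"]}

```bash
ls; mkdir -p pics
cat > h.py <<'E'
import numpy as np, cv2
from cell import robot
def ray(P,u,v):
    x=np.array([(u-P['cx'])/P['fx'],(v-P['cy'])/P['fy']]); d=x.copy()
    for _ in range(20): d=x/(1+P['k1']*(d@d))
    R=np.array(P['R']); t=np.array(P['t'])
    return -R.T@t, R.T@np.array([d[0],d[1],1.])
def onz(P,u,v,z):
    o,d=ray(P,u,v); return o+d*(z-o[2])/d[2]
def proj(P,X):
    c=np.array(P['R'])@np.array(X)+np.array(P['t']); d=c[:2]/c[2]; d=d*(1+P['k1']*(d@d))
    return np.array([P['fx']*d[0]+P['cx'],P['fy']*d[1]+P['cy']])
def tri(P1,a,P2,b):
    o1,d1=ray(P1,*a);o2,d2=ray(P2,*b)
    s=np.linalg.lstsq(np.c_[d1,-d2],o2-o1,rcond=None)[0]
    p,q=o1+s[0]*d1,o2+s[1]*d2
    return (p+q)/2,np.linalg.norm(p-q)
def snap(n,f):
    P=robot.camera_params(n); I=np.array(robot.read_camera(n)); cv2.imwrite('pics/'+f,I[:,:,::-1]); return P,I
def blobs(I,lo,hi,amin=30):
    H=cv2.cvtColor(I,cv2.COLOR_RGB2HSV); m=cv2.inRange(H,np.array(lo),np.array(hi))
    n,l,s,c=cv2.connectedComponentsWithStats(m)
    return m,[(s[i].tolist(),c[i].round(1).tolist()) for i in range(1,n) if s[i][4]>=amin]
E
python3 - <<'E'
from h import *
for n in('top','side'):
    P,I=snap(n,n+'0.png'); print(n,P)
I=np.vstack([cv2.imread('pics/top0.png'),cv2.imread('pics/side0.png')])
print(robot.observe())
E
```

```text
pics
top {'fx': 384.7476189954927, 'fy': 384.7476189954927, 'cx': 255.27134085123546, 'cy': 189.98626942304978, 'k1': 0.03840726685361024, 'R': array([[ 0.01127367, -0.9999052 , -0.00790487],
       [-0.98824777, -0.00993634, -0.15253729],
       [ 0.15244428,  0.00953163, -0.9882661 ]]), 't': array([-0.06284356,  0.54230962,  1.12621048])}
side {'fx': 445.3346766773107, 'fy': 445.3346766773107, 'cx': 248.97962431847208, 'cy': 196.27626939550825, 'k1': 0.00019550730115091625, 'R': array([[-0.99943997, -0.02631214,  0.020674  ],
       [-0.03243644,  0.60995099, -0.79177501],
       [ 0.00822317, -0.79200218, -0.61046288]]), 't': array([0.52123572, 0.14058365, 1.16471506])}
{'time': 0.1, 'qpos': array([-1.38001472e+00,  3.42676684e-01,  1.52490200e+00, -2.47052692e-05,
        1.27543074e+00, -1.46027835e-01]), 'qvel': array([-0.0005749 , -0.00166064, -0.00446322,  0.00054904,  0.00142061,
       -0.00151353]), 'joint_efforts': array([ 1.65262820e-03, -4.32003307e+01, -2.44695371e+01,  7.18154199e-02,
        5.26594778e-02, -4.29363229e-05]), 'tool_pos': array([ 0.17343398, -0.49515528,  0.237109  ]), 'tool_rot': array([-3.14018753e+00, -1.82778502e-04,  3.36816523e-01]), 'contact_force': array([-1.09801512,  0.68177194,  0.77188946]), 'torque': array([-0.00523424, -0.05414648, -0.02136237]), 'opening': 0.09176489824383625}
```

View pics/top0.png

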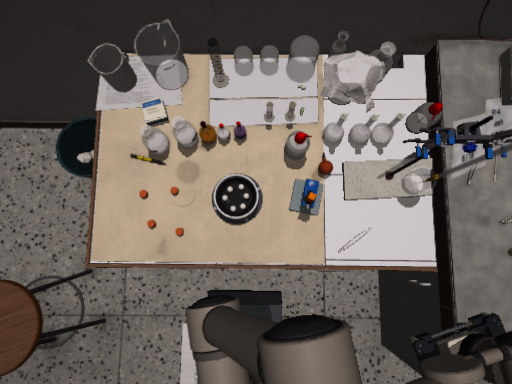

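View pics/side0.png

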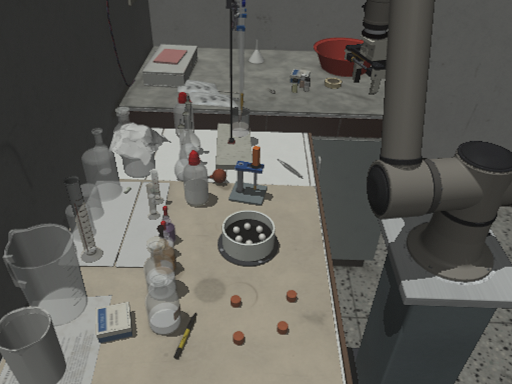

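Top: four discs at about (143,194), (174,190), (152,224) and (180,232); pot at (237,198) with 6 balls; bracket and orange handle at about (311,195). The side view agrees.

Run:
```python
from h import *
C={}
for n in('top','side'):
    P=robot.camera_params(n); I=cv2.imread(f'pics/{n}0.png')[:,:,::-1].copy(); C[n]=(P,I)
    m,b=blobs(I,(2,130,90),(14,255,255),12)
    for s,c in b: print(n,'orange',s,c,onz(P,*c,.011).round(4))
    m,b=blobs(I,(105,120,60),(125,255,255),12)
    for s,c in b: print(n,'blue',s,c,onz(P,*c,.1).round(4))
P,I=C['top']
# pot rim: white bright ring; near bbox
g=cv2.cvtColor(I,cv2.COLOR_RGB2HSV)
m=((g[:,:,1]<40)&(g[:,:,2]>150)).astype(np.uint8); mm=np.zeros_like(m); mm[165:235,205:270]=m[165:235,205:270]
cs,_=cv2.findContours(mm,cv2.RETR_EXTERNAL,cv2.CHAIN_APPROX_NONE); c=max(cs,key=cv2.contourArea)
e=cv2.fitEllipse(c);print(e,onz(P,*e[0],.062), [onz(P,e[0][0]+dx,e[0][1],.062)[:2] for dx in(-e[1][0]/2,e[1][0]/2)])
P,I=C['side'];g=cv2.cvtColor(I,cv2.COLOR_RGB2HSV)
m=((g[:,:,2]<70)).astype(np.uint8); mm=np.zeros_like(m); mm[210:260,215:280]=m[210:260,215:280]
big=cv2.resize(C['top'][1][170:225,280:340],None,fx=6,fy=6,interpolation=3)
big2=cv2.resize(C['side'][1][140:210,220:290],None,fx=6,fy=6,interpolation=3)
h=max(len(big),len(big2));o=np.zeros((h,big.shape[1]+big2.shape[1],3),np.uint8);o[:len(big),:big.shape[1]]=big;o[:len(big2),big.shape[1]:]=big2
cv2.imwrite('pics/br.png',o[:,:,::-1])
```

```text
top orange [200, 133, 11, 8, 38] [204.8, 136.7] [0.7175 0.1057 0.011 ]
top orange [321, 158, 11, 13, 88] [326.0, 165.4] [ 0.6279 -0.2777  0.011 ]
top orange [171, 187, 7, 7, 42] [173.8, 190.0] [0.545 0.197 0.011]
top orange [139, 190, 8, 7, 44] [142.7, 193.0] [0.5346 0.293  0.011 ]
top orange [308, 192, 8, 9, 34] [311.9, 196.0] [ 0.5305 -0.2326  0.011 ]
top orange [147, 220, 8, 8, 48] [150.6, 223.1] [0.4415 0.2635 0.011 ]
top orange [175, 228, 8, 8, 48] [178.9, 231.2] [0.4176 0.1757 0.011 ]
top blue [143, 99, 18, 8, 64] [151.3, 102.8] [0.7934 0.2548 0.1   ]
top blue [436, 133, 5, 12, 58] [437.9, 138.7] [ 0.6898 -0.586   0.1   ]
top blue [449, 134, 6, 10, 54] [451.6, 138.9] [ 0.6894 -0.6248  0.1   ]
top blue [466, 142, 11, 8, 65] [470.8, 146.1] [ 0.6682 -0.6775  0.1   ]
top blue [416, 146, 5, 11, 41] [418.3, 151.1] [ 0.6525 -0.5283  0.1   ]
top blue [423, 146, 6, 13, 53] [425.2, 152.6] [ 0.6482 -0.5477  0.1   ]
top blue [488, 147, 5, 12, 52] [489.9, 152.9] [ 0.6483 -0.7294  0.1   ]
top blue [502, 152, 5, 5, 20] [504.2, 154.2] [ 0.6447 -0.7687  0.1   ]
top blue [303, 179, 16, 19, 156] 
[... 410 characters left out ...]
e orange [287, 291, 9, 7, 54] [291.2, 294.0] [0.4201 0.1743 0.011 ]
side orange [231, 296, 9, 8, 57] [235.1, 299.2] [0.5481 0.1949 0.011 ]
side orange [278, 322, 10, 8, 65] [282.2, 325.7] [0.4436 0.262  0.011 ]
side orange [234, 332, 10, 9, 72] [238.1, 335.9] [0.5369 0.2913 0.011 ]
side blue [237, 26, 8, 5, 26] [240.5, 27.4] [ 0.6065 -1.4926  0.1   ]
side blue [236, 161, 26, 10, 86] [245.4, 166.0] [ 0.5395 -0.2144  0.1   ]
side blue [99, 309, 5, 22, 36] [99.8, 316.5] [0.8021 0.3209 0.1   ]
((235.7393341064453, 195.59800720214844), (42.78727340698242, 43.476112365722656), 67.34561920166016) [0.52229165 0.00065302 0.062     ] [array([0.52164986, 0.06430107]), array([ 0.52293729, -0.06297976])]
```

View pics/br.png

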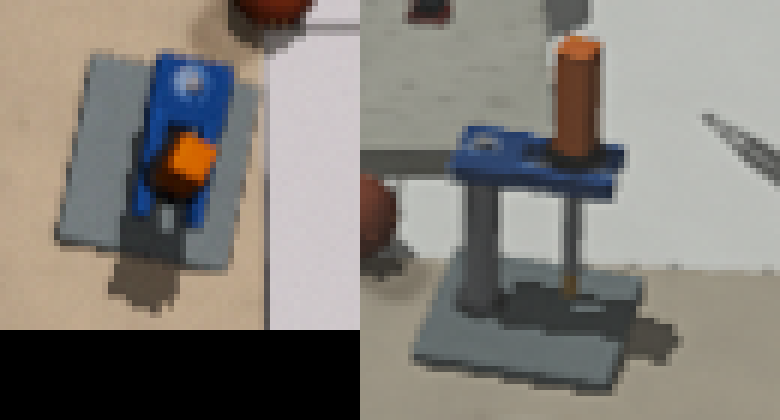

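The blue bracket opens towards the robot (-x), post behind it, yaw about -0.2. Next: move over the bracket, square the yaw, and look with the wrist camera.

jog_arm(deltas=[1, 0.9, 0.2, 0, 0, -0.34, 1, 0.9, 0.2, 0, 0, -0.34, 1, 0.9, 0.2, 0, 0, -0.34, 1, 0.9, 0.2, 0, 0, -0.34, 1, 0.9, 0.2, 0, 0, -0.34], claw=0.5, newtons=30)

```text
time: 0.52
tool_pos: [0.2762, -0.4028, 0.2583]
tool_rot: [-3.141, -0.001, -0.2]
contact_force: [-0.1, -0.4, -0.8]
opening: 0.0629
```

jog_arm(deltas=[1, 0.9, 0.2, 0, 0, 0, 1, 0.9, 0.2, 0, 0, 0, 1, 0.9, 0.2, 0, 0, 0, 1, 0.9, 0.2, 0, 0, 0])

```text
time: 0.85
tool_pos: [0.3766, -0.3122, 0.2784]
tool_rot: [-3.14, -0.002, -0.194]
contact_force: [-0.5, 0.1, 0.0]
opening: 0.0459
```

jog_arm(deltas=[0.8, 0.9, 0.2, 0, 0, 0, 0.8, 0.9, 0.2, 0, 0, 0, 0.8, 0.9, 0.2, 0, 0, 0, 0.8, 0.9, 0.2, 0, 0, 0, 0.8, 0.9, 0.2, 0, 0, 0])

```text
time: 1.27
tool_pos: [0.4543, -0.2243, 0.2975]
tool_rot: [3.141, 0.0, -0.193]
contact_force: [-0.1, -0.0, -0.5]
opening: 0.0459
```

Run:
```python
from h import *
o=robot.observe();print(o['time'],o['tool_pos'],o['tool_rot'],o['contact_force'])
P,I=snap('wrist','w1.png');import pickle;pickle.dump(P,open('w1.pkl','wb'))
R=np.array(P['R']);print(P['fx'],P['k1'],R.round(3),-R.T@P['t'])
print(proj(P,[.52,-.21,.105]))
```

```text
1.2667 [ 0.45426296 -0.22427831  0.29753747] [ 3.14133921e+00  3.88337532e-04 -1.93255139e-01] [-0.1484881  -0.03603587 -0.48771363]
303.6234542001386 -0.0004881087330417139 [[-0.193 -0.981  0.   ]
 [-0.943  0.186  0.275]
 [-0.27   0.053 -0.961]] [ 0.52720745 -0.2376891   0.44517709]
[226.28283114 117.76452933]
```

View pics/w1.png

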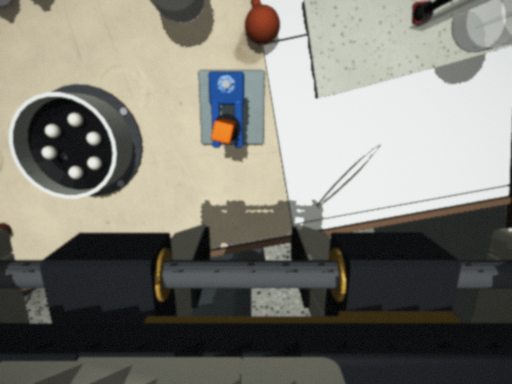

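Wrist view: bracket aligned nearly with the image at (228,115), orange handle top at (224,131), pot rim centre at about (66,145). I'll measure these points.

Run:
```python
from h import *
import pickle
P=pickle.load(open('w1.pkl','rb'));I=cv2.imread('pics/w1.png')[:,:,::-1].copy()
g=cv2.cvtColor(I,cv2.COLOR_RGB2HSV)
m,b=blobs(I,(5,150,150),(20,255,255),20)
for s,c in b:
    if 60<c[1]<160: 
        cs,_=cv2.findContours(m[s[1]:s[1]+s[3],s[0]:s[0]+s[2]].copy(),0,1);r=cv2.minAreaRect(max(cs,key=cv2.contourArea));print('top',s,c,r,onz(P,*c,.169))
m,b=blobs(I,(105,120,60),(125,255,255),20)
for s,c in b:
    if 60<c[1]<160:
        ys,xs=np.nonzero(m[s[1]:s[1]+s[3],s[0]:s[0]+s[2]]);
        for y in range(s[1],s[1]+s[3],4):
            x=np.nonzero(m[y])[0];x=x[(x>200)&(x<250)];print(y,x.min(),x.max(),onz(P,x.min(),y,.105)[:2].round(4),onz(P,x.max()+1,y,.105)[:2].round(4),len(x))
# grey plate edges
# rim: white ring
m=((g[:,:,1]<50)&(g[:,:,2]>190)).astype(np.uint8);m[:,140:]=0;m[:80]=0;m[205:]=0
cs,_=cv2.findContours(m,0,cv2.CHAIN_APPROX_NONE);c=max(cs,key=cv2.contourArea)
p=np.array([onz(P,*q[0],.062)[:2] for q in c])
A=np.c_[2*p,np.ones(len(p))];x=np.linalg.lstsq(A,(p**2).sum(1),rcond=None)[0];print('rim',x[:2],np.sqrt(x[2]+x[:2]@x[:2]))
cv2.imwrite('pics/c1.png',cv2.hconcat([cv2.resize(I[85:205,0:130],None,fx=4,fy=4,interpolation=3),cv2.resize(I[60:160,190:275],None,fx=4.8,fy=4.8,interpolation=3)])[:,:,::-1])
```

```text
top [212, 121, 21, 22, 372] [221.9, 131.4] ((9.882352828979492, 10.470587730407715), (19.402849197387695, 19.887920379638672), 14.03624439239502) [ 0.51054045 -0.20882165  0.169     ]
72 210 241 [ 0.5687 -0.2033] [ 0.5623 -0.2361] 32
76 209 243 [ 0.5651 -0.2013] [ 0.558  -0.2374] 25
80 209 243 [ 0.5613 -0.2004] [ 0.5541 -0.2366] 20
84 209 243 [ 0.5574 -0.1995] [ 0.5502 -0.2358] 24
88 209 243 [ 0.5535 -0.1986] [ 0.5463 -0.235 ] 21
92 210 243 [ 0.5494 -0.1987] [ 0.5424 -0.2342] 34
96 210 243 [ 0.5454 -0.1978] [ 0.5384 -0.2334] 34
100 210 243 [ 0.5414 -0.1968] [ 0.5344 -0.2326] 34
104 211 242 [ 0.5372 -0.197 ] [ 0.5306 -0.2307] 32
108 212 242 [ 0.533  -0.1971] [ 0.5265 -0.2299] 17
112 212 242 [ 0.5289 -0.1961] [ 0.5224 -0.2291] 17
116 212 242 [ 0.5248 -0.1952] [ 0.5183 -0.2282] 17
120 212 242 [ 0.5207 -0.1942] [ 0.5142 -0.2274] 8
124 239 242 [ 0.5108 -0.2222] [ 0.51   -0.2265] 4
128 240 242 [ 0.5064 -0.2224] [ 0.5058 -0.2257] 3
132 239 242 [ 0.5024 -0.2205] [ 0.5015 -0.2248] 4
136 237 242 [ 0.4986 -0.2174] [ 0.4973 -0.2239] 6
140 236 242 [ 0.4945 -0.2154] [ 0.493  -0.2231] 7
144 213 242 [ 0.4951 -0.1894] [ 0.4887 -0.2222] 15
142 213 242 [ 0.4973 -0.1899] [ 0.4908 -0.2226] 13
146 215 241 [ 0.4925 -0.1911] [ 0.4867 -0.2206] 9
rim [ 0.5227458  -0.00151804] 0.08885941613831001
```

View pics/c1.png

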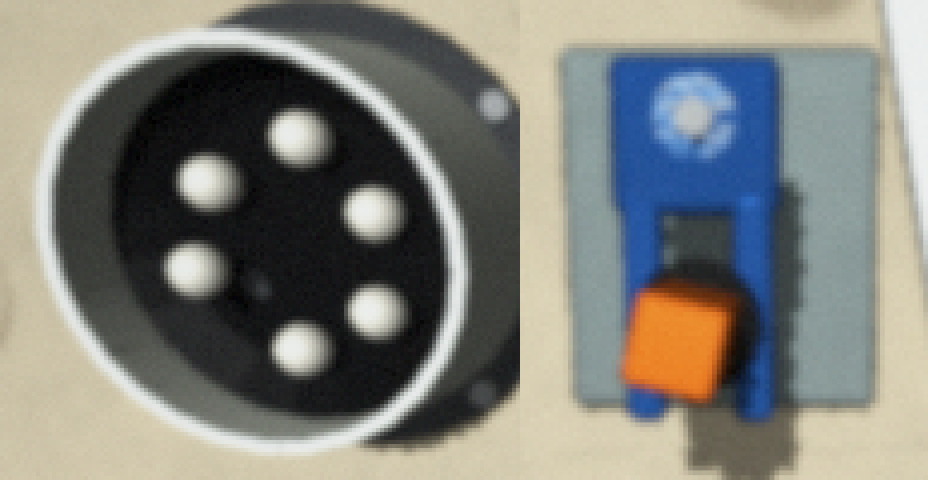

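Run:
```python
from h import *
import pickle
P=pickle.load(open('w1.pkl','rb'));I=cv2.imread('pics/w1.png')[:,:,::-1].copy()
# bright top-face
H=cv2.cvtColor(I,cv2.COLOR_RGB2HSV);m=cv2.inRange(H,np.array((8,150,200)),np.array((22,255,255)));m[:,:190]=0;m[:,270:]=0;m[:100]=0;m[160:]=0
cs,_=cv2.findContours(m,0,1);c=max(cs,key=cv2.contourArea)
w=np.array([onz(P,*q[0],.169)[:2] for q in c]);r=cv2.minAreaRect((w*1000).astype(np.float32));print('handle top',r)
for q in((211.3+0,0),): pass
k=lambda a,b:onz(P,190+a/4.8-104.17*0,60+b/4.8,.169)[:2]
off=520
C=[k(655-off,283),k(735-off,295),k(712-off,400),k(622-off,370)];C=np.array(C);print(C.round(4),C.mean(0))
for i in range(4):d=C[(i+1)%4]-C[i];print(np.degrees(np.arctan2(d[1],d[0])).round(1),np.linalg.norm(d).round(4))
g=H;m=((g[:,:,1]<60)&(g[:,:,2]>170)).astype(np.uint8);m[:,125:]=0;m[:85]=0;m[203:]=0
n,l,s,c=cv2.connectedComponentsWithStats(m);i=1+np.argmax(s[1:,4]*(s[1:,2]>90));print(s[i])
ys,xs=np.nonzero(l==i);p=np.array([onz(P,x,y,.062)[:2] for x,y in zip(xs,ys)])
x=np.linalg.lstsq(np.c_[2*p,np.ones(len(p))],(p**2).sum(1),rcond=None)[0];ct=x[:2];r=np.hypot(*(p-ct).T);print('rim',ct,np.sqrt(x[2]+ct@ct),r.std())
for z in(.028,.021):
  h=onz(P,260/4,85+285/4,z)[:2];print('hole?',h,np.linalg.norm(h-ct))
```

```text
handle top ((510.4017028808594, -208.5524139404297), (16.023561477661133, 16.120939254760742), 65.05865478515625)
[[ 0.5217 -0.2079]
 [ 0.5168 -0.2219]
 [ 0.4988 -0.2137]
 [ 0.5075 -0.1983]] [ 0.51119936 -0.21046425]
-109.5 0.0149
155.4 0.0198
60.4 0.0177
-33.9 0.0172
[   0   85  125  118 4582]
rim [0.51959726 0.01268351] 0.07322736402235074 0.01071687366377777
hole? [0.51103134 0.02596435] 0.015803656731760585
hole? [0.51075991 0.03038831] 0.019787834184261225
```

jog_arm(deltas=[-0.1, 0.8, -0.2, 0, 0, 0, -0.1, 0.8, -0.2, 0, 0, 0, -0.1, 0.8, -0.2, 0, 0, 0])

```text
time: 1.57
tool_pos: [0.4404, -0.1414, 0.2755]
tool_rot: [-3.138, 0.006, -0.196]
contact_force: [0.0, 1.0, -0.1]
opening: 0.0459
```

jog_arm(deltas=[0, 0.7, -0.2, 0, 0, 0, 0, 0.7, -0.2, 0, 0, 0, 0, 0.7, -0.2, 0, 0, 0])

```text
time: 1.82
tool_pos: [0.4414, -0.0729, 0.256]
tool_rot: [-3.14, 0.004, -0.196]
contact_force: [-0.1, 0.7, -1.2]
opening: 0.0459
```

jog_arm(deltas=[0, 0.7, -0.3, 0, 0, 0, 0, 0.7, -0.3, 0, 0, 0, 0, 0.7, -0.3, 0, 0, 0, 0, 0.7, -0.3, 0, 0, 0])

```text
time: 2.15
tool_pos: [0.4429, -0.0059, 0.2271]
tool_rot: [3.141, 0.002, -0.196]
contact_force: [-0.3, 0.4, 0.4]
opening: 0.0458
```

Run:
```python
from h import *
P,I=snap('wrist','w2.png');import pickle;pickle.dump(P,open('w2.pkl','wb'))
c=proj(P,[.522,.001,.028]);print(c,proj(P,[.511,.029,.021]))
x,y=int(c[0])-90,max(0,int(c[1])-90)
J=cv2.convertScaleAbs(I[y:y+180,x:x+180],alpha=2.0,beta=10)
cv2.imwrite('pics/c2.png',cv2.resize(J,None,fx=3.3,fy=3.3,interpolation=3)[:,:,::-1]);print(x,y)
```

```text
[230.37262632 103.58502634] [208.66495737 118.60821766]
140 13
```

View pics/c2.png

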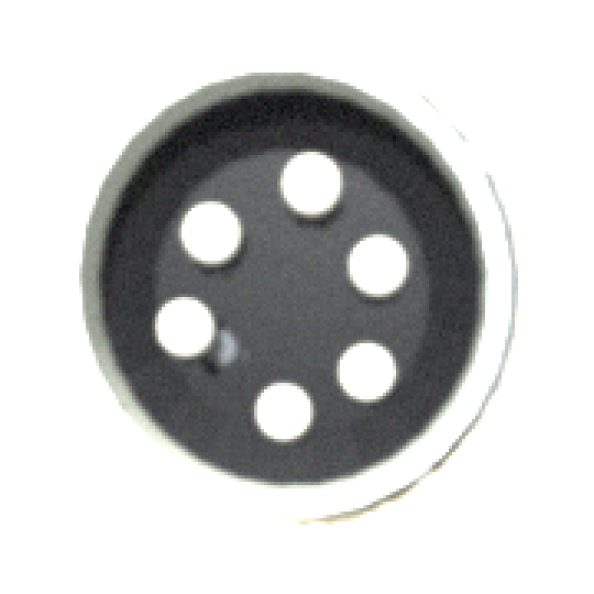

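The balls stand around the pot floor, and the light steel button shows in the hole at about crop (226,350); floor circle centre is about crop (293,288).

Run:
```python
from h import *
import pickle
P=pickle.load(open('w2.pkl','rb'))
f=lambda a,b,z:onz(P,140+a/3.3,13+b/3.3,z)
L,R,T,B=[f(*q,.0355)[:2] for q in((103,288),(483,288),(293,90),(293,487))]
print(L,R,T,B,(L+R)/2,(T+B)/2,np.linalg.norm(L-R)/2,np.linalg.norm(T-B)/2)
L,R=[f(*q,.028)[:2] for q in((155,288),(430,288))];print((L+R)/2,np.linalg.norm(L-R)/2)
for q,z in(((226,350),.021),((240,350),.028),):print(f(*q,z))
```

```text
[0.53759163 0.06179763] [ 0.51344853 -0.05883176] [ 0.58245076 -0.01105399] [0.46197481 0.01549275] [0.52552008 0.00148293] [0.52221278 0.00221938] 0.06151084623096624 0.06168302884086637
[0.52576314 0.0021131 ] 0.04549864879828141
[0.51055526 0.02931617 0.021     ]
[0.50973848 0.02373179 0.028     ]
```

jog_arm(deltas=[-0.12, 0.9, -0.3, 0, 0, 0, -0.12, 0.9, -0.3, 0, 0, 0, -0.12, 0.9, -0.3, 0, 0, 0])

```text
time: 2.45
tool_pos: [0.4306, 0.0856, 0.1968]
tool_rot: [-3.141, 0.002, -0.199]
contact_force: [-1.5, 0.2, -0.4]
opening: 0.0459
```

jog_arm(deltas=[-0.12, 0.9, -0.3, 0, 0, 0, -0.12, 0.9, -0.3, 0, 0, 0, -0.12, 0.9, -0.3, 0, 0, 0, -0.12, 0.9, -0.3, 0, 0, 0])

```text
time: 2.78
tool_pos: [0.4196, 0.1751, 0.1672]
tool_rot: [3.141, 0.001, -0.196]
contact_force: [0.6, -0.4, 0.7]
opening: 0.0458
```

```bash
cat > d.py <<'E'
from h import *
def discs(n,f):
    P,I=snap(n,f); m,b=blobs(I,(2,130,60),(14,255,255),40)
    for s,c in b:
        X=onz(P,*c,.011); 
        if s[4]<5000: print(n,s,X.round(4))
if __name__=='__main__':
    import sys
    o=robot.observe();print(o['time'],o['tool_pos'],o['tool_rot'],o['opening'])
    for n in sys.argv[1:]: discs(n,n+'_d.png')
E
python3 d.py wrist top
```

```text
2.7833 [0.41956591 0.17508046 0.16715576] [ 3.14110271e+00  9.13037707e-04 -1.95804509e-01] 0.045825926855083854
wrist [186, 41, 26, 28, 556] [0.5462 0.1989 0.011 ]
wrist [89, 76, 26, 26, 515] [0.5358 0.2959 0.011 ]
wrist [148, 166, 24, 22, 419] [0.4421 0.2656 0.011 ]
wrist [238, 171, 22, 23, 394] [0.4186 0.1781 0.011 ]
top [200, 132, 15, 10, 63] [0.7162 0.1035 0.011 ]
top [319, 158, 13, 17, 139] [ 0.625  -0.2752  0.011 ]
top [170, 187, 8, 8, 46] [0.5444 0.1966 0.011 ]
top [0, 281, 39, 94, 2553] [0.1409 0.6374 0.011 ]
```

jog_arm(deltas=[0, 0.01, -1, 0, 0, 0, 0, 0.01, -1, 0, 0, 0, 0, 0.01, -1, 0, 0, 0])

```text
time: 3.13
tool_pos: [0.4187, 0.173, 0.065]
tool_rot: [3.14, 0.003, -0.2]
contact_force: [-1.4, -1.0, 0.7]
opening: 0.046
```

jog_arm(deltas=[0, 0, -0.3, 0, 0, 0, 0, 0, -0.53, 0, 0, 0, 0, 0, -0.53, 0, 0, 0])

```text
time: 3.38
tool_pos: [0.4202, 0.1732, 0.0127]
tool_rot: [3.141, 0.001, -0.2]
contact_force: [-0.3, -0.2, 0.6]
opening: 0.0458
```

jog_arm(deltas=[0, 0, 0, 0, 0, 0, 0, 0, 0, 0, 0, 0, 0, 0, 0, 0, 0, 0, 0, 0, 0, 0, 0, 0, 0, 0, 0, 0, 0, 0], claw=0.15, newtons=20)

```text
time: 3.8
tool_pos: [0.4203, 0.1752, 0.0156]
tool_rot: [-3.141, -0.002, -0.197]
contact_force: [-0.2, -2.7, 4.0]
opening: 0.023
```

jog_arm(deltas=[0, 0, 0.3, 0, 0, 0, 0, 0, 0.6, 0, 0, 0, 0, 0, 0.9, 0, 0, 0, 0, 0, 0.9, 0, 0, 0])

```text
time: 4.13
tool_pos: [0.4225, 0.1763, 0.1098]
tool_rot: [-3.138, -0.009, -0.197]
contact_force: [1.8, 0.7, 0.5]
opening: 0.0228
```

jog_arm(deltas=[0.63, -0.87, 0.05, 0, 0, 0, 0.63, -0.87, 0.05, 0, 0, 0, 0.63, -0.87, 0.05, 0, 0, 0])

```text
time: 4.38
tool_pos: [0.4846, 0.0864, 0.1104]
tool_rot: [3.141, -0.003, -0.197]
contact_force: [1.0, -0.5, -0.2]
opening: 0.0235
```

jog_arm(deltas=[0.63, -0.87, 0, 0, 0, 0, 0.63, -0.87, 0, 0, 0, 0, 0.63, -0.87, 0, 0, 0, 0, 0.63, -0.87, 0, 0, 0, 0])

```text
time: 4.72
tool_pos: [0.5483, -0.0027, 0.1096]
tool_rot: [3.141, -0.003, -0.201]
contact_force: [-1.1, 0.4, -0.8]
opening: 0.0228
```

jog_arm(deltas=[0, 0, -0.3, 0, 0, 0, 0, 0, -0.5, 0, 0, 0, 0, 0, -0.5, 0, 0, 0, 0, 0, -0.5, 0, 0, 0])

```text
time: 5.05
tool_pos: [0.5445, 0.002, 0.0591]
tool_rot: [3.141, 0.003, -0.197]
contact_force: [-0.2, -0.3, 0.4]
opening: 0.0229
```

jog_arm(deltas=[0, 0, 0, 0, 0, 0, 0, 0, 0, 0, 0, 0, 0, 0, 0, 0, 0, 0], claw=0.37)

```text
time: 5.3
tool_pos: [0.5463, 0.0016, 0.061]
tool_rot: [-3.142, -0.002, -0.197]
contact_force: [-0.3, 0.1, 1.1]
opening: 0.0334
```

jog_arm(deltas=[0, 0, 0.3, 0, 0, 0, 0, 0, 0.7, 0, 0, 0, 0, 0, 0.7, 0, 0, 0])

```text
time: 5.55
tool_pos: [0.5495, 0.0012, 0.1372]
tool_rot: [-3.141, -0.013, -0.197]
contact_force: [2.6, -0.2, 0.9]
opening: 0.034
```

jog_arm(deltas=[0, 0.97, 0, 0, 0, 0, 0, 0.97, 0, 0, 0, 0, 0, 0.97, 0, 0, 0, 0], claw=0.5)

```text
time: 5.8
tool_pos: [0.5455, 0.1024, 0.131]
tool_rot: [-3.14, -0.002, -0.196]
contact_force: [-0.2, -0.9, 0.7]
opening: 0.0449
```

jog_arm(deltas=[0, 0.97, 0, 0, 0, 0, 0, 0.97, 0, 0, 0, 0, 0, 0.97, 0, 0, 0, 0, 0, 0.97, 0, 0, 0, 0])

```text
time: 6.13
tool_pos: [0.5453, 0.1989, 0.1303]
tool_rot: [-3.141, -0.001, -0.192]
contact_force: [-0.1, -0.6, -0.4]
opening: 0.0459
```

```bash
python3 d.py wrist side
```

```text
6.1333 [0.54531456 0.19887628 0.1302847 ] [-3.14050163e+00 -1.34676020e-03 -1.92495770e-01] 0.045947726597677666
wrist [486, 160, 26, 31, 526] [ 0.5171 -0.0246  0.011 ]
wrist [239, 178, 25, 26, 514] [0.5453 0.1988 0.011 ]
wrist [140, 207, 25, 27, 506] [0.5344 0.2959 0.011 ]
wrist [196, 292, 22, 21, 324] [0.4385 0.2657 0.011 ]
side [314, 38, 21, 15, 148] [ 0.1731 -1.5397  0.011 ]
side [231, 296, 9, 11, 67] [0.5484 0.1969 0.011 ]
side [278, 326, 9, 8, 43] [0.4456 0.2699 0.011 ]
side [234, 332, 10, 9, 76] [0.5367 0.2913 0.011 ]
```

jog_arm(deltas=[0, -0.01, -0.4, 0, 0, 0, 0, -0.01, -0.8, 0, 0, 0, 0, -0.01, -0.95, 0, 0, 0])

```text
time: 6.48
tool_pos: [0.5432, 0.1918, 0.0306]
tool_rot: [3.139, 0.006, -0.199]
contact_force: [-1.3, 0.3, -1.0]
opening: 0.046
```

jog_arm(deltas=[0, 0, -0.2, 0, 0, 0, 0, 0, -0.2, 0, 0, 0])

```text
time: 6.65
tool_pos: [0.5453, 0.1922, 0.0126]
tool_rot: [3.14, 0.002, -0.2]
contact_force: [-0.0, -0.6, 1.0]
opening: 0.0457
```

jog_arm(deltas=[0, 0, 0, 0, 0, 0, 0, 0, 0, 0, 0, 0, 0, 0, 0, 0, 0, 0, 0, 0, 0, 0, 0, 0, 0, 0, 0, 0, 0, 0], claw=0.15)

```text
time: 7.07
tool_pos: [0.5459, 0.1942, 0.0154]
tool_rot: [-3.142, -0.001, -0.197]
contact_force: [0.2, -0.4, 2.3]
opening: 0.0233
```

jog_arm(deltas=[0, 0, 0.3, 0, 0, 0, 0, 0, 0.6, 0, 0, 0, 0, 0, 1, 0, 0, 0, 0, 0, 1, 0, 0, 0])

```text
time: 7.4
tool_pos: [0.5494, 0.1955, 0.1224]
tool_rot: [-3.137, -0.012, -0.197]
contact_force: [1.9, 0.1, -0.0]
opening: 0.0229
```

jog_arm(deltas=[-0.25, -0.99, 0, 0, 0, 0, -0.25, -0.99, 0, 0, 0, 0, -0.25, -0.99, 0, 0, 0, 0])

```text
time: 7.65
tool_pos: [0.5192, 0.0927, 0.115]
tool_rot: [3.14, 0.0, -0.197]
contact_force: [0.4, -0.7, -0.7]
opening: 0.0233
```

jog_arm(deltas=[-0.25, -0.99, 0, 0, 0, 0, -0.25, -0.99, 0, 0, 0, 0, -0.25, -0.99, 0, 0, 0, 0, -0.25, -0.99, 0, 0, 0, 0])

```text
time: 7.98
tool_pos: [0.4947, -0.0069, 0.115]
tool_rot: [3.141, -0.0, -0.201]
contact_force: [0.1, 1.2, -0.1]
opening: 0.0234
```

Run:
```python
from h import *
o=robot.observe();print(o['time'],o['tool_pos'],o['opening'])
P,I=snap('wrist','w3.png')
cv2.imwrite('pics/c3.png',cv2.convertScaleAbs(I,alpha=1.5)[:,:,::-1])
```

```text
7.9833 [ 0.49470765 -0.00686292  0.11501737] 0.023432741777729083
```

View pics/c3.png

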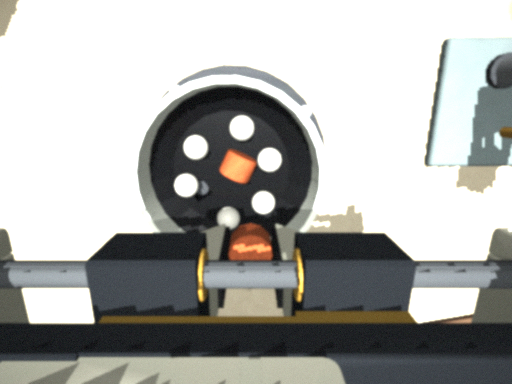

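Disc 1 lies on its side near the pot centre at (238,166), and disc 2 is held at the near side. Release it and fetch the next.

jog_arm(deltas=[0, 0.02, -0.3, 0, 0, 0, 0, 0.02, -0.5, 0, 0, 0, 0, 0.02, -0.5, 0, 0, 0, 0, 0.02, -0.5, 0, 0, 0])

```text
time: 8.37
tool_pos: [0.4952, -0.0005, 0.0644]
tool_rot: [-3.142, 0.002, -0.196]
contact_force: [-0.0, 0.7, 0.2]
opening: 0.0235
```

jog_arm(deltas=[0, 0, 0, 0, 0, 0, 0, 0, 0, 0, 0, 0, 0, 0, 0, 0, 0, 0], claw=0.37)

```text
time: 8.62
tool_pos: [0.4964, -0.0013, 0.0659]
tool_rot: [-3.142, -0.002, -0.197]
contact_force: [0.4, 0.2, 0.2]
opening: 0.0338
```

jog_arm(deltas=[0, 0, 0.3, 0, 0, 0, 0, 0, 0.7, 0, 0, 0, 0, 0, 0.7, 0, 0, 0])

```text
time: 8.87
tool_pos: [0.4995, -0.0019, 0.1416]
tool_rot: [-3.141, -0.012, -0.197]
contact_force: [2.2, 0.1, 1.1]
opening: 0.0342
```

jog_arm(deltas=[-0.27, 0.9, 0, 0, 0, 0, -0.27, 0.9, 0, 0, 0, 0, -0.27, 0.9, 0, 0, 0, 0], claw=0.5)

```text
time: 9.12
tool_pos: [0.4669, 0.092, 0.1356]
tool_rot: [-3.14, -0.0, -0.196]
contact_force: [0.1, 0.2, -1.2]
opening: 0.045
```

jog_arm(deltas=[-0.27, 0.9, 0, 0, 0, 0, -0.27, 0.9, 0, 0, 0, 0, -0.27, 0.9, 0, 0, 0, 0])

```text
time: 9.37
tool_pos: [0.4401, 0.1824, 0.1354]
tool_rot: [-3.14, -0.0, -0.194]
contact_force: [-0.9, 0.7, 0.4]
opening: 0.046
```

jog_arm(deltas=[0, 0.84, 0, 0, 0, 0, 0, 0.84, 0, 0, 0, 0, 0, 0.84, 0, 0, 0, 0, 0, 0.84, 0, 0, 0, 0])

```text
time: 9.7
tool_pos: [0.4416, 0.2642, 0.1351]
tool_rot: [-3.141, -0.001, -0.193]
contact_force: [0.5, -0.7, 0.3]
opening: 0.0458
```

```bash
python3 d.py wrist side
```

```text
9.7 [0.44156337 0.26415282 0.13506641] [-3.14113234e+00 -1.20363590e-03 -1.93169392e-01] 0.04584371987561341
wrist [181, 78, 29, 29, 631] [0.5351 0.2945 0.011 ]
wrist [239, 176, 24, 26, 491] [0.4419 0.2648 0.011 ]
side [314, 38, 67, 37, 1463] [ 0.0674 -1.4321  0.011 ]
side [252, 146, 8, 20, 120] [ 0.5105 -0.412   0.011 ]
side [210, 169, 15, 10, 75] [ 0.6278 -0.3008  0.011 ]
side [242, 227, 9, 8, 44] [ 0.5319 -0.0401  0.011 ]
side [250, 233, 8, 9, 57] [ 0.5105 -0.0136  0.011 ]
side [278, 321, 10, 10, 73] [0.4439 0.2628 0.011 ]
side [234, 332, 10, 9, 72] [0.5367 0.2913 0.011 ]
```

jog_arm(deltas=[0, 0, -0.4, 0, 0, 0, 0, 0, -0.8, 0, 0, 0, 0, 0, -0.97, 0, 0, 0])

```text
time: 10.05
tool_pos: [0.4399, 0.2598, 0.0344]
tool_rot: [3.138, 0.004, -0.2]
contact_force: [-0.7, -0.5, -0.9]
opening: 0.0462
```

jog_arm(deltas=[0, 0, -0.23, 0, 0, 0, 0, 0, -0.23, 0, 0, 0])

```text
time: 10.22
tool_pos: [0.4416, 0.2605, 0.0126]
tool_rot: [3.14, 0.002, -0.2]
contact_force: [-0.3, -0.7, 0.3]
opening: 0.0459
```

jog_arm(deltas=[0, 0, 0, 0, 0, 0, 0, 0, 0, 0, 0, 0, 0, 0, 0, 0, 0, 0, 0, 0, 0, 0, 0, 0, 0, 0, 0, 0, 0, 0], claw=0.15)

```text
time: 10.63
tool_pos: [0.4419, 0.2623, 0.0154]
tool_rot: [-3.141, -0.001, -0.197]
contact_force: [1.4, -1.3, 1.2]
opening: 0.0229
```

jog_arm(deltas=[0, 0, 0.3, 0, 0, 0, 0, 0, 0.6, 0, 0, 0, 0, 0, 1, 0, 0, 0, 0, 0, 1, 0, 0, 0])

```text
time: 10.97
tool_pos: [0.445, 0.2641, 0.1215]
tool_rot: [-3.135, -0.01, -0.197]
contact_force: [1.7, 0.7, -0.4]
opening: 0.0231
```

jog_arm(deltas=[0.27, -0.81, 0, 0, 0, 0, 0.27, -0.81, 0, 0, 0, 0, 0.27, -0.81, 0, 0, 0, 0])

```text
time: 11.22
tool_pos: [0.4704, 0.1769, 0.1153]
tool_rot: [3.14, -0.002, -0.2]
contact_force: [1.3, -0.0, -0.8]
opening: 0.0229
```

jog_arm(deltas=[0.27, -0.81, 0, 0, 0, 0, 0.27, -0.81, 0, 0, 0, 0, 0.27, -0.81, 0, 0, 0, 0])

```text
time: 11.47
tool_pos: [0.4977, 0.0954, 0.115]
tool_rot: [3.14, -0.003, -0.202]
contact_force: [-0.0, -0.6, 1.4]
opening: 0.023
```

jog_arm(deltas=[0.27, -0.81, 0, 0, 0, 0, 0.27, -0.81, 0, 0, 0, 0, 0.27, -0.81, 0, 0, 0, 0, 0.27, -0.81, 0, 0, 0, 0])

```text
time: 11.8
tool_pos: [0.523, 0.0179, 0.1147]
tool_rot: [3.142, -0.0, -0.201]
contact_force: [0.1, 1.4, -0.1]
opening: 0.0233
```

Run:
```python
from h import *
o=robot.observe();print(o['time'],o['tool_pos'],o['opening'])
P,I=snap('wrist','w4.png')
m,b=blobs(I,(2,130,60),(14,255,255),40)
for s,c in b: print(s,c,onz(P,*c,.038))
print(proj(P,[.5225,.0015,.028]))
```

```text
11.8 [0.52300613 0.01789925 0.11466187] 0.02332045096233301
[260, 179, 36, 34, 883] [277.4, 195.8] [ 0.52639855 -0.00338476  0.038     ]
[228, 209, 45, 52, 1774] [250.5, 237.0] [0.496824   0.02384116 0.038     ]
[271.21990722 197.98747399]
```

jog_arm(deltas=[0.2, -0.06, 0, 0, 0, 0, 0.2, -0.06, -0.3, 0, 0, 0, 0.2, -0.06, -0.5, 0, 0, 0, 0.2, -0.06, -0.5, 0, 0, 0])

```text
time: 12.18
tool_pos: [0.5401, 0.0155, 0.0617]
tool_rot: [3.141, 0.006, -0.196]
contact_force: [0.3, -0.3, 0.5]
opening: 0.0231
```

jog_arm(deltas=[0, 0, 0, 0, 0, 0, 0, 0, 0, 0, 0, 0, 0, 0, 0, 0, 0, 0], claw=0.35)

```text
time: 12.43
tool_pos: [0.543, 0.0141, 0.0661]
tool_rot: [-3.141, -0.002, -0.196]
contact_force: [-0.6, 0.0, 0.8]
opening: 0.0315
```

jog_arm(deltas=[0, 0, 0.3, 0, 0, 0, 0, 0, 0.7, 0, 0, 0, 0, 0, 0.7, 0, 0, 0])

```text
time: 12.68
tool_pos: [0.5465, 0.0134, 0.1425]
tool_rot: [-3.141, -0.013, -0.197]
contact_force: [1.7, 0.2, 0.4]
opening: 0.0322
```

jog_arm(deltas=[0, 0.93, 0, 0, 0, 0, 0, 0.93, 0, 0, 0, 0, 0, 0.93, 0, 0, 0, 0], claw=0.5)

```text
time: 12.93
tool_pos: [0.5425, 0.111, 0.1364]
tool_rot: [-3.139, -0.002, -0.195]
contact_force: [-0.3, 0.8, -0.5]
opening: 0.0449
```

jog_arm(deltas=[0, 0.93, 0, 0, 0, 0, 0, 0.93, 0, 0, 0, 0, 0, 0.93, 0, 0, 0, 0])

```text
time: 13.18
tool_pos: [0.5423, 0.2047, 0.1359]
tool_rot: [-3.139, -0.002, -0.194]
contact_force: [0.3, -0.1, 0.6]
opening: 0.0462
```

jog_arm(deltas=[-0.07, 0.93, 0, 0, 0, 0, -0.07, 0.93, 0, 0, 0, 0, -0.07, 0.93, 0, 0, 0, 0, -0.07, 0.93, 0, 0, 0, 0])

```text
time: 13.52
tool_pos: [0.535, 0.2953, 0.1354]
tool_rot: [-3.14, -0.001, -0.193]
contact_force: [0.2, -0.1, 0.7]
opening: 0.046
```

```bash
python3 d.py wrist side
```

```text
13.5167 [0.53497129 0.29532656 0.13537341] [-3.14048558e+00 -1.17348580e-03 -1.92825681e-01] 0.045963806826154446
wrist [241, 177, 24, 26, 496] [0.5345 0.2943 0.011 ]
side [314, 38, 48, 32, 791] [ 0.1116 -1.4772  0.011 ]
side [234, 332, 10, 11, 77] [0.537 0.292 0.011]
```

jog_arm(deltas=[0.01, 0, -0.4, 0, 0, 0, 0.01, 0, -0.8, 0, 0, 0, 0.01, 0, -0.97, 0, 0, 0])

```text
time: 13.87
tool_pos: [0.5347, 0.2894, 0.0338]
tool_rot: [3.138, 0.005, -0.199]
contact_force: [-1.4, -0.9, -1.4]
opening: 0.0459
```

jog_arm(deltas=[0, 0, -0.23, 0, 0, 0, 0, 0, -0.23, 0, 0, 0])

```text
time: 14.03
tool_pos: [0.5369, 0.2901, 0.0127]
tool_rot: [3.14, 0.001, -0.2]
contact_force: [-0.3, 0.1, 0.3]
opening: 0.0461
```

jog_arm(deltas=[0, 0, 0, 0, 0, 0, 0, 0, 0, 0, 0, 0, 0, 0, 0, 0, 0, 0, 0, 0, 0, 0, 0, 0, 0, 0, 0, 0, 0, 0], claw=0.15)

```text
time: 14.45
tool_pos: [0.5369, 0.2921, 0.0154]
tool_rot: [-3.141, -0.001, -0.198]
contact_force: [0.4, -2.0, 2.5]
opening: 0.0234
```

jog_arm(deltas=[0, 0, 0.3, 0, 0, 0, 0, 0, 0.6, 0, 0, 0, 0, 0, 1, 0, 0, 0, 0, 0, 1, 0, 0, 0])

```text
time: 14.78
tool_pos: [0.5403, 0.2941, 0.1228]
tool_rot: [-3.134, -0.011, -0.197]
contact_force: [2.0, 0.2, 0.9]
opening: 0.0226
```

jog_arm(deltas=[-0.1, -0.99, 0.2, 0, 0, 0, -0.1, -0.99, 0.2, 0, 0, 0, -0.1, -0.99, 0.2, 0, 0, 0])

```text
time: 15.03
tool_pos: [0.526, 0.1904, 0.1358]
tool_rot: [3.14, -0.001, -0.198]
contact_force: [0.5, -0.6, -0.9]
opening: 0.0229
```

jog_arm(deltas=[-0.1, -0.99, 0, 0, 0, 0, -0.1, -0.99, 0, 0, 0, 0, -0.1, -0.99, 0, 0, 0, 0])

```text
time: 15.28
tool_pos: [0.5158, 0.0907, 0.135]
tool_rot: [3.14, -0.0, -0.199]
contact_force: [0.6, -0.0, -0.6]
opening: 0.0232
```

jog_arm(deltas=[-0.1, -0.97, 0, 0, 0, 0, -0.1, -0.97, 0, 0, 0, 0, -0.1, -0.97, 0, 0, 0, 0, -0.1, -0.97, 0, 0, 0, 0])

```text
time: 15.62
tool_pos: [0.5063, -0.0057, 0.135]
tool_rot: [3.141, -0.001, -0.201]
contact_force: [-0.2, 1.2, 0.1]
opening: 0.023
```

Run:
```python
from h import *
o=robot.observe();print(o['time'],o['tool_pos'],o['opening'])
P,I=snap('wrist','w5.png')
m,b=blobs(I,(2,130,60),(14,255,255),40)
for s,c in b: print(s,c,onz(P,*c,.038))
print(proj(P,[.5225,.0015,.028]))
cv2.imwrite('pics/c5.png',cv2.convertScaleAbs(I[60:300,120:400],alpha=1.7)[:,:,::-1])
```

```text
15.6167 [ 0.50633777 -0.00571627  0.13502003] 0.02298662056032592
[194, 161, 67, 57, 2154] [225.6, 185.2] [0.52117909 0.01288401 0.038     ]
[228, 225, 45, 35, 1226] [250.2, 244.5] [0.46422092 0.00368903 0.038     ]
[239.04712153 178.25528559]
```

View pics/c5.png

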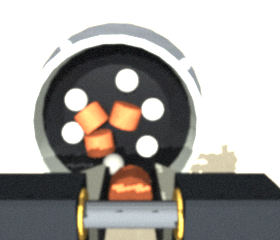

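Pot view: three discs lie among the six balls at crop (125,115), (90,117) and (100,142). Disc 4 goes down at the near right.

jog_arm(deltas=[-0.07, -0.04, -0.2, 0, 0, 0, -0.07, -0.04, -0.5, 0, 0, 0, -0.07, -0.04, -0.7, 0, 0, 0, -0.07, -0.04, -0.7, 0, 0, 0])

```text
time: 16.0
tool_pos: [0.497, -0.0048, 0.0615]
tool_rot: [3.142, 0.007, -0.196]
contact_force: [-0.3, 1.1, -0.5]
opening: 0.0233
```

jog_arm(deltas=[0, 0, 0, 0, 0, 0, 0, 0, 0, 0, 0, 0, 0, 0, 0, 0, 0, 0], claw=0.35)

```text
time: 16.25
tool_pos: [0.5007, -0.0061, 0.0662]
tool_rot: [-3.142, -0.003, -0.196]
contact_force: [0.5, 1.3, 0.2]
opening: 0.0317
```

jog_arm(deltas=[0, 0, 0.3, 0, 0, 0, 0, 0, 0.7, 0, 0, 0, 0, 0, 1, 0, 0, 0, 0, 0, 1, 0, 0, 0])

```text
time: 16.58
tool_pos: [0.5034, -0.0068, 0.1721]
tool_rot: [-3.141, -0.014, -0.197]
contact_force: [0.6, 1.0, 0.4]
opening: 0.0327
```

jog_arm(deltas=[-0.2, 0, 0.9, 0, 0, 0, -0.2, 0, 0.9, 0, 0, 0, -0.2, 0, 0.9, 0, 0, 0, -0.2, 0, 0.9, 0, 0, 0])

```text
time: 16.92
tool_pos: [0.4808, -0.0066, 0.2588]
tool_rot: [-3.141, -0.009, -0.197]
contact_force: [0.4, -0.1, 0.7]
opening: 0.032
```

Run:
```python
from h import *
o=robot.observe();print(o['time'],o['tool_pos'],o['opening'])
P,I=snap('wrist','w6.png')
m,b=blobs(I,(2,130,60),(14,255,255),40)
for s,c in b: print(s,c,onz(P,*c,.038))
cv2.imwrite('pics/c6.png',cv2.convertScaleAbs(I[30:270,100:420],alpha=1.7)[:,:,::-1])
```

```text
16.9167 [ 0.48084605 -0.006559    0.25882926] 0.031972184119516786
[443, 0, 39, 18, 513] [461.5, 7.0] [ 0.61138001 -0.26460819  0.038     ]
[445, 103, 67, 25, 1300] [480.9, 113.8] [ 0.49343691 -0.28525899  0.038     ]
[208, 124, 45, 40, 1324] [232.0, 143.5] [0.51725694 0.00930281 0.038     ]
```

View pics/c6.png

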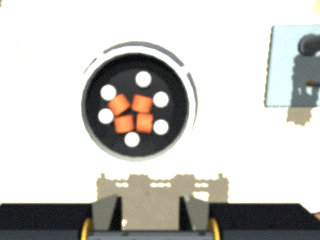

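All four discs and all six balls are in the pot. Now to the probe.

jog_arm(deltas=[0.15, -1, 0, 0, 0, -0.08, 0.15, -1, 0, 0, 0, -0.08, 0.15, -1, 0, 0, 0, -0.08], claw=0.5)

```text
time: 17.22
tool_pos: [0.4945, -0.1096, 0.2528]
tool_rot: [3.14, 0.002, -0.324]
contact_force: [-0.1, 0.8, 0.2]
opening: 0.0451
```

jog_arm(deltas=[0.15, -1, 0, 0, 0, -0.07, 0.15, -1, 0, 0, 0, -0.07, 0.15, -1, 0, 0, 0, -0.07, 0.15, -1, 0, 0, 0, -0.07, 0.15, -1, 0, 0, 0, -0.07])

```text
time: 17.63
tool_pos: [0.5089, -0.2069, 0.2524]
tool_rot: [-3.141, 0.004, -0.435]
contact_force: [0.1, 0.0, 0.1]
opening: 0.0458
```

Run:
```python
from h import *
o=robot.observe();print(o['time'],o['tool_pos'],o['tool_rot'],o['opening'])
P,I=snap('wrist','w7.png')
H=cv2.cvtColor(I,cv2.COLOR_RGB2HSV);m=cv2.inRange(H,np.array((8,150,200)),np.array((22,255,255)))
cs,_=cv2.findContours(m,0,1)
for c in cs:
  if cv2.contourArea(c)>80:
    w=np.array([onz(P,*q[0],.169)[:2] for q in c]);print(cv2.boundingRect(c),cv2.minAreaRect((w*1000).astype(np.float32)))
```

```text
17.6333 [ 0.50889918 -0.20691833  0.25237803] [-3.14098274  0.00396081 -0.4349278 ] 0.04578442989523859
(242, 189, 21, 20) ((511.1144714355469, -208.63592529296875), (16.03073501586914, 15.82797908782959), 65.00563049316406)
```

jog_arm(deltas=[0.02, -0.02, -0.3, 0, 0, 0, 0.02, -0.02, -0.6, 0, 0, 0, 0.02, -0.02, -0.9, 0, 0, 0, 0.02, -0.02, -0.9, 0, 0, 0])

```text
time: 18.02
tool_pos: [0.5083, -0.205, 0.1589]
tool_rot: [-3.14, 0.012, -0.431]
contact_force: [-1.7, 0.7, -0.9]
opening: 0.0461
```

jog_arm(deltas=[0, 0, -0.3, 0, 0, 0, 0, 0, -0.3, 0, 0, 0, 0, 0, -0.3, 0, 0, 0])

```text
time: 18.27
tool_pos: [0.5112, -0.2074, 0.1351]
tool_rot: [-3.141, 0.002, -0.432]
contact_force: [0.6, 0.5, 0.6]
opening: 0.0457
```

Run:
```python
from h import *
o=robot.observe();print(o['time'],o['tool_pos'],o['tool_rot'],o['opening'])
```

```text
18.2667 [ 0.51124406 -0.20739557  0.13506672] [-3.14136528e+00  2.12693619e-03 -4.31764876e-01] 0.04574965458970256
```

jog_arm(deltas=[0, -0.01, -0.01, 0, 0, 0, 0, -0.01, -0.01, 0, 0, 0, 0, -0.01, -0.01, 0, 0, 0, 0, -0.01, -0.01, 0, 0, 0, 0, -0.01, -0.01, 0, 0, 0], claw=0.1, newtons=20)

```text
time: 18.68
tool_pos: [0.5118, -0.2097, 0.1345]
tool_rot: [3.141, -0.001, -0.433]
contact_force: [-0.1, 1.2, 4.2]
opening: 0.0179
```

jog_arm(deltas=[0, 0, 0, 0, 0, 0, 0, 0, 0, 0, 0, 0, 0, 0, 0, 0, 0, 0], claw=0, newtons=60)

```text
time: 18.93
tool_pos: [0.5118, -0.2097, 0.1345]
tool_rot: [3.141, -0.001, -0.433]
contact_force: [-0.7, -0.6, 5.4]
opening: 0.0177
```

Run:
```python
from h import *
o=robot.observe();print(o['time'],o['tool_pos'],o['tool_rot'],o['opening'],o['contact_force'])
```

```text
18.9333 [ 0.51177365 -0.2097137   0.13450316] [ 3.14136957e+00 -1.14069677e-03 -4.32950465e-01] 0.017743916195275346 [-0.71295547 -0.60525057  5.35332815]
```

jog_arm(deltas=[0, 0, 0.1, 0, 0, 0, 0, 0, 0.4, 0, 0, 0, 0, 0, 0.7, 0, 0, 0, 0, 0, 0.9, 0, 0, 0, 0, 0, 0.9, 0, 0, 0])

```text
time: 19.35
tool_pos: [0.5134, -0.2105, 0.2288]
tool_rot: [3.141, -0.008, -0.433]
contact_force: [0.6, -0.7, -0.2]
opening: 0.018
```

Run:
```python
from h import *
o=robot.observe();print(o['time'],o['tool_pos'],o['tool_rot'],o['opening'],o['contact_force'])
# w6 wrist pose: recompute from the tool->camera transform now
from scipy.spatial.transform import Rotation as Ro
P=robot.camera_params('wrist');T=Ro.from_euler('xyz',o['tool_rot']).as_matrix()
R=np.array(P['R']);c=-R.T@P['t'];rel=T.T@(c-o['tool_pos']);Rr=R@T
T6=Ro.from_euler('xyz',[-3.141,-.003,-.197]).as_matrix();p6=np.array([.48085,-.00656,.2588])
P6=dict(P);P6['R']=Rr@T6.T;P6['t']=-P6['R']@(p6+T6@rel)
I=cv2.imread('pics/w6.png')[:,:,::-1];ct=np.array([.5225,.0015])
def pol(n,u,v,z):
    w=onz(P6,u,v,z)[:2];d=w-ct;print(n,w.round(4),'r',(np.hypot(*d)*1e3).round(1),'ang',np.degrees(np.arctan2(d[1],d[0])).round(0))
for q in((143,79),(108,92),(161,99),(106,116),(161,127),(132,139)):pol('ball',q[0]+100,q[1]+30,.037)
for q in((120,105),(143,103),(123,124),(145,123)):pol('disc',q[0]+100,q[1]+30,.04)
pol('entry',227,114,.037)
```

```text
19.35 [ 0.51335215 -0.21049755  0.22883503] [ 3.14072587 -0.00849367 -0.43279521] 0.017960214496322048 [ 0.61739552 -0.71660644 -0.2116612 ]
ball [ 0.5525 -0.0115] r 32.7 ang -23.0
ball [0.5461 0.0322] r 38.8 ang 52.0
ball [ 0.5257 -0.0279] r 29.6 ang -84.0
ball [0.519  0.0413] r 39.9 ang 95.0
ball [ 0.4927 -0.0216] r 37.7 ang -142.0
ball [0.4851 0.0164] r 40.3 ang 158.0
disc [0.5287 0.0213] r 20.8 ang 73.0
disc [ 0.5256 -0.006 ] r 8.1 ang -68.0
disc [0.5058 0.0228] r 27.1 ang 128.0
disc [ 0.5018 -0.0035] r 21.3 ang -166.0
entry [0.5506 0.0081] r 28.9 ang 13.0
```

jog_arm(deltas=[0.06, 0.3, 0, 0, 0, 0, 0.12, 0.6, 0, 0, 0, 0, 0.18, 0.9, 0, 0, 0, 0, 0.18, 0.9, 0, 0, 0, 0])

```text
time: 19.68
tool_pos: [0.5295, -0.1148, 0.2231]
tool_rot: [-3.14, 0.002, -0.429]
contact_force: [-0.1, 0.2, -1.2]
opening: 0.0174
```

jog_arm(deltas=[0.06, 0.3, 0, 0, 0, 0, 0.12, 0.6, 0, 0, 0, 0, 0.19, 0.9, 0, 0, 0, 0, 0.19, 0.9, 0, 0, 0, 0])

```text
time: 20.02
tool_pos: [0.5487, -0.0253, 0.2231]
tool_rot: [-3.14, 0.002, -0.429]
contact_force: [0.4, 0.8, -0.7]
opening: 0.0177
```

jog_arm(deltas=[0, 0.2, 0, 0, 0, 0, 0, 0.38, 0, 0, 0, 0, 0, 0.38, 0, 0, 0, 0, 0, 0.38, 0, 0, 0, 0])

```text
time: 20.35
tool_pos: [0.5482, 0.0083, 0.2233]
tool_rot: [3.141, 0.001, -0.431]
contact_force: [-0.0, 0.7, -1.0]
opening: 0.0178
```

Run:
```python
from h import *
o=robot.observe();print(o['time'],o['tool_pos'],o['tool_rot'],o['contact_force'])
P,I=snap('side','s7.png');tp=o['tool_pos']
q=proj(P,tp-[0,0,.1115]);print(q, proj(P,tp))
x,y=int(q[0]),int(q[1])
cv2.imwrite('pics/c7.png',cv2.resize(I[y-80:y+50,x-60:x+70],None,fx=4,fy=4,interpolation=3)[:,:,::-1])
```

```text
20.35 [0.54821059 0.00834537 0.22325513] [ 3.14068117e+00  8.43929749e-04 -4.31459391e-01] [-0.02211889  0.74827265 -1.02081363]
[238.97862958 212.31195446] [239.31558767 175.06840873]
```

View pics/c7.png

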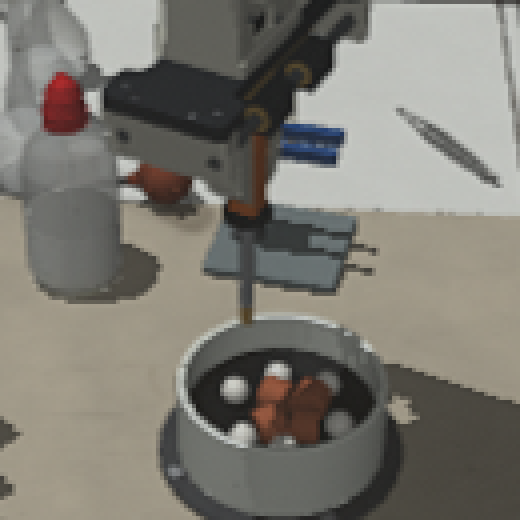

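Tip seen at about px (239.8,212.5), within 1 px of the predicted (239,212.3), so the probe is straight. Descend into the gap.

jog_arm(deltas=[0.01, 0, -0.12, 0, 0, 0, 0.01, 0, -0.24, 0, 0, 0, 0.01, 0, -0.36, 0, 0, 0, 0.01, 0, -0.48, 0, 0, 0, 0.01, 0, -0.5, 0, 0, 0])

```text
time: 20.82
tool_pos: [0.5483, 0.0072, 0.1716]
tool_rot: [3.14, 0.004, -0.434]
contact_force: [-0.5, -0.1, -0.7]
opening: 0.018
```

jog_arm(deltas=[0, 0, -0.06, 0, 0, 0, 0, 0, -0.12, 0, 0, 0, 0, 0, -0.18, 0, 0, 0, 0, 0, -0.24, 0, 0, 0, 0, 0, -0.26, 0, 0, 0])

```text
time: 21.23
tool_pos: [0.5491, 0.0084, 0.1468]
tool_rot: [3.141, 0.001, -0.433]
contact_force: [0.1, -0.0, -0.5]
opening: 0.018
```

jog_arm(deltas=[0, 0, 0, 0, 0, 0, 0, 0, 0, 0, 0, 0])

```text
time: 21.4
tool_pos: [0.5496, 0.0085, 0.1478]
tool_rot: [3.142, -0.0, -0.433]
contact_force: [-0.3, 0.0, -0.1]
opening: 0.018
```

jog_arm(deltas=[0, 0, -0.025, 0, 0, 0, 0, 0, -0.025, 0, 0, 0])

```text
time: 21.57
tool_pos: [0.5495, 0.0085, 0.1452]
tool_rot: [3.142, -0.0, -0.433]
contact_force: [-0.4, 0.6, -0.3]
opening: 0.0176
```

jog_arm(deltas=[-0.021, 0.055, 0, 0, 0, 0, -0.053, 0.104, 0, 0, 0, 0, -0.094, 0.145, 0, 0, 0, 0, -0.143, 0.177, 0, 0, 0, 0, -0.198, 0.198, 0, 0, 0, 0])

```text
time: 21.98
tool_pos: [0.5293, 0.0289, 0.1454]
tool_rot: [-3.142, -0.0, -0.432]
contact_force: [0.5, -0.1, 0.2]
opening: 0.0179
```

jog_arm(deltas=[-0.058, 0.009, 0, 0, 0, 0, -0.116, 0.006, 0, 0, 0, 0, -0.173, -0.009, 0, 0, 0, 0, -0.225, -0.036, 0, 0, 0, 0, -0.271, -0.073, 0, 0, 0, 0])

```text
time: 22.4
tool_pos: [0.5058, 0.0219, 0.1466]
tool_rot: [-3.135, -0.008, -0.434]
contact_force: [11.5, 7.2, -0.9]
opening: 0.0175
```

jog_arm(deltas=[-0.037, -0.046, 0, 0, 0, 0, -0.063, -0.098, 0, 0, 0, 0, -0.079, -0.154, 0, 0, 0, 0, -0.082, -0.213, 0, 0, 0, 0, -0.073, -0.271, 0, 0, 0, 0])

```text
time: 22.82
tool_pos: [0.4987, -0.0072, 0.1472]
tool_rot: [-3.139, -0.01, -0.433]
contact_force: [6.2, -0.1, 0.7]
opening: 0.0177
```

Run:
```python
from h import *
P,I=snap('side','s8.png');P2,I2=snap('top','t8.png')
q=proj(P,[.5225,.0015,.03]).astype(int);r=proj(P2,[.5225,.0015,.03]).astype(int)
f=lambda I,q:cv2.resize(I[q[1]-45:q[1]+40,q[0]-45:q[0]+45],None,fx=4,fy=4,interpolation=3)
cv2.imwrite('pics/c8.png',cv2.hconcat([f(I,q),f(I2,r)])[:,:,::-1])
```

```text
(no output)
```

View pics/c8.png

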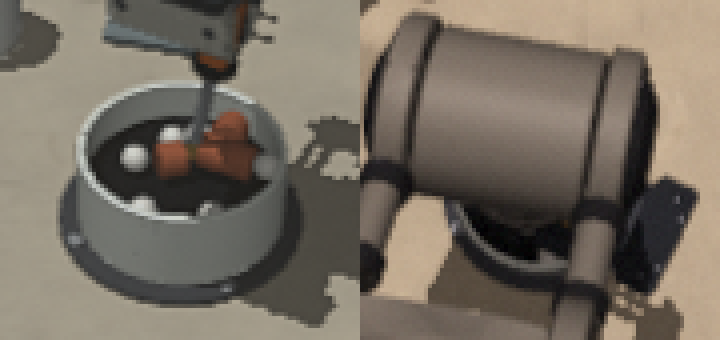

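At the third call the probe tilted in the grip (tip trailing towards +x) with 6-11 N on it: a disc wedged between stem and wall. I'll lift, measure the tilt, and restir at a smaller radius.

jog_arm(deltas=[0.05, 0.03, 0.1, 0, 0, 0, 0.1, 0.05, 0.3, 0, 0, 0, 0.1, 0.05, 0.5, 0, 0, 0, 0.1, 0.05, 0.7, 0, 0, 0, 0.1, 0.05, 0.9, 0, 0, 0])

```text
time: 23.33
tool_pos: [0.5045, -0.0015, 0.2359]
tool_rot: [3.141, 0.001, -0.433]
contact_force: [0.7, -0.5, -0.8]
opening: 0.0176
```

Run:
```python
from h import *
o=robot.observe();print(o['time'],o['tool_pos'],o['tool_rot'],o['contact_force'])
P,I=snap('wrist','w9.png');P2,I2=snap('side','s9.png')
q=proj(P2,o['tool_pos']-[0,0,.1]).astype(int);r=proj(P,o['tool_pos']-[0,0,.1]).astype(int);print(q,r)
a=I[20:270,130:380]*1.0;b=cv2.resize(I2[q[1]-50:q[1]+50,q[0]-50:q[0]+50],None,fx=5,fy=5,interpolation=3)
a=cv2.resize(a,(500,500),interpolation=3)
cv2.imwrite('pics/c9.png',cv2.hconcat([np.clip(a*1.3,0,255).astype(np.uint8),b])[:,:,::-1].copy()[:,:,:])
```

```text
23.3333 [ 0.50454263 -0.0015374   0.2359385 ] [ 3.14080072e+00  1.14420337e-03 -4.33213186e-01] [ 0.7007525  -0.4842282  -0.80447369]
[257 202] [251 196]
```

```bash
python3 -c "
import cv2;i=cv2.imread('pics/c9.png');cv2.imwrite('pics/c9b.png',cv2.resize(i,(800,400),interpolation=3))"
```

```text
(no output)
```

View pics/c9b.png

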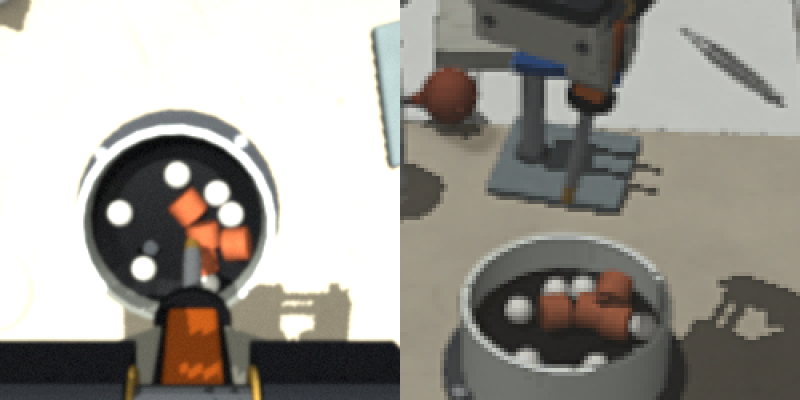

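Run:
```python
from h import *
from scipy.spatial.transform import Rotation as Ro
P=robot.camera_params('wrist');P2=robot.camera_params('side')
o=robot.observe();tp=o['tool_pos'];T=Ro.from_euler('xyz',o['tool_rot']).as_matrix()
X,e=tri(P,(248.75,171.9),P2,(248.75,201.5));print('tip',X,e,'rel',X-tp,'tool frame',T.T@(X-tp))
print('straight expect',proj(P,tp-[0,0,.1115]),proj(P2,tp-[0,0,.1115]))
h=onz(P,130+150*.625,20+247*.625,.021);print('hole',h,np.hypot(h[0]-.5225,h[1]-.0015))
```

```text
tip [ 0.52553688 -0.00859461  0.13307559] 0.0009471663233020073 rel [ 0.01917407 -0.00682314 -0.10507678] tool frame [ 0.0196897  -0.00173183  0.10518863]
straight expect [251.22393255 193.276283  ] [256.24109639 205.5655802 ]
hole [0.51533199 0.03093873 0.021     ] 0.030298827143122774
```

jog_arm(deltas=[0.12, 0.12, 0, 0.023, 0.05, 0, 0.24, 0.24, 0, 0.046, 0.1, 0, 0.24, 0.24, 0, 0.046, 0.1, 0, 0.24, 0.24, 0, 0.046, 0.1, 0, 0.24, 0.24, 0, 0.046, 0.1, 0])

```text
time: 23.85
tool_pos: [0.5285, 0.0225, 0.234]
tool_rot: [3.14, 0.174, -0.433]
contact_force: [-0.2, -0.1, -0.6]
opening: 0.0175
```

```bash
cat > tip.py <<'E'
from h import *
from scipy.spatial.transform import Rotation as Ro
def tip(tag,zs=.1115):
    P,I=snap('wrist',tag+'w.png');P2,I2=snap('side',tag+'s.png')
    o=robot.observe();tp=o['tool_pos'];out=[]
    for n,p,i in(('w',P,I),('s',P2,I2)):
        q=proj(p,tp-[0,0,zs]).round().astype(int);H=cv2.cvtColor(i,cv2.COLOR_RGB2HSV)
        y0,x0=q[1]-28,q[0]-22;h=H[y0:q[1]+28,x0:q[0]+22]
        m=cv2.inRange(h,np.array((14,90,50)),np.array((28,255,255)))
        c=cv2.connectedComponentsWithStats(m);k=[(int(c[2][j][4]),(c[2][j][:4]+[x0,y0,0,0]).tolist(),(c[3][j]+[x0,y0]).round(1).tolist()) for j in range(1,c[0]) if c[2][j][4]>3]
        print(n,'pred',q,k);out.append((p,k))
    print(o['time'],tp,o['tool_rot'],o['contact_force'])
    return out,o
if __name__=='__main__':
    import sys
    out,o=tip(sys.argv[1]); b=[max(k)[2] for p,k in out]
    X,e=tri(out[0][0],b[0],out[1][0],b[1]);print('brass centre',X,e,X-o['tool_pos'])
E
python3 tip.py t1
python3 - <<'E'
from h import *
P=robot.camera_params('side');o=robot.observe();q=proj(P,o['tool_pos']-[0,0,.08]).astype(int);r=proj(robot.camera_params('wrist'),o['tool_pos']-[0,0,.08]).astype(int)
a=cv2.imread('pics/t1s.png')[q[1]-40:q[1]+60,q[0]-50:q[0]+50];b=cv2.imread('pics/t1w.png')[r[1]-50:r[1]+50,r[0]-50:r[0]+50];print(q,r)
cv2.imwrite('pics/c10.png',cv2.hconcat([cv2.resize(x,(400,400),interpolation=3) for x in(a,b)]))
E
```

```text
w pred [251 172] [(37, [247, 169, 8, 6], [250.6, 171.6])]
s pred [247 213] [(8, [246, 209, 2, 4], [246.5, 210.5])]
23.95 [0.52842826 0.02265007 0.23519395] [ 3.1407907   0.17262693 -0.43319603] [-0.04924368  0.39062458 -1.569909  ]
brass centre [0.53020383 0.02163127 0.12891109] 0.001285468816385735 [ 0.00177557 -0.00101879 -0.10628287]
[247 202] [251 186]
```

View pics/c10.png

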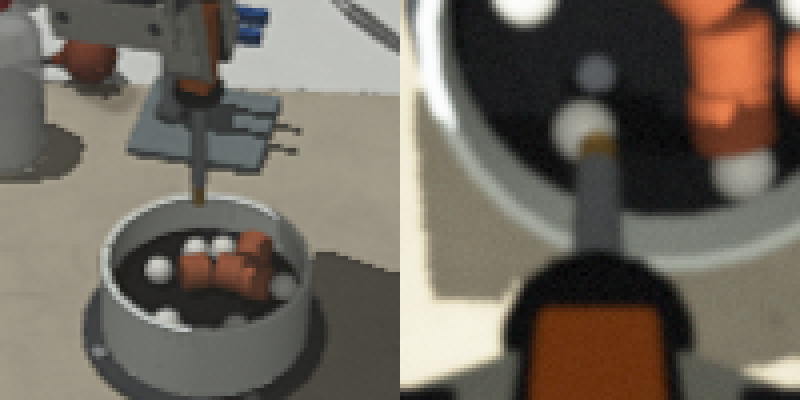

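The probe is now near vertical, with the brass tip about 110 mm below the TCP. The hole shows clear at wrist crop (597,72). Enter and stir at r about 21 mm.

jog_arm(deltas=[0, 0, -0.15, 0, 0, 0, 0, 0, -0.3, 0, 0, 0, 0, 0, -0.45, 0, 0, 0, 0, 0, -0.6, 0, 0, 0, 0, 0, -0.65, 0, 0, 0])

```text
time: 24.37
tool_pos: [0.5277, 0.0228, 0.169]
tool_rot: [3.14, 0.175, -0.433]
contact_force: [-1.3, 0.3, -0.6]
opening: 0.0175
```

jog_arm(deltas=[0, 0, -0.06, 0, 0, 0, 0, 0, -0.12, 0, 0, 0, 0, 0, -0.18, 0, 0, 0, 0, 0, -0.24, 0, 0, 0, 0, 0, -0.24, 0, 0, 0])

```text
time: 24.78
tool_pos: [0.5288, 0.0229, 0.1453]
tool_rot: [3.141, 0.174, -0.433]
contact_force: [-0.5, -0.1, -0.7]
opening: 0.018
```

jog_arm(deltas=[-0.043, 0.012, 0, 0, 0, 0, -0.088, 0.014, 0, 0, 0, 0, -0.133, 0.007, 0, 0, 0, 0, -0.175, -0.009, 0, 0, 0, 0, -0.212, -0.034, 0, 0, 0, 0])

```text
time: 25.2
tool_pos: [0.5076, 0.0195, 0.1465]
tool_rot: [3.141, 0.173, -0.433]
contact_force: [0.0, -0.1, -0.8]
opening: 0.0179
```

jog_arm(deltas=[-0.032, -0.032, 0, 0, 0, 0, -0.056, -0.07, 0, 0, 0, 0, -0.072, -0.112, 0, 0, 0, 0, -0.079, -0.156, 0, 0, 0, 0, -0.077, -0.201, 0, 0, 0, 0])

```text
time: 25.62
tool_pos: [0.5004, -0.0011, 0.1463]
tool_rot: [3.141, 0.173, -0.433]
contact_force: [0.3, 0.9, -1.2]
opening: 0.0174
```

jog_arm(deltas=[0.012, -0.043, 0, 0, 0, 0, 0.032, -0.084, 0, 0, 0, 0, 0.06, -0.118, 0, 0, 0, 0, 0.095, -0.147, 0, 0, 0, 0, 0.135, -0.167, 0, 0, 0, 0])

```text
time: 26.03
tool_pos: [0.5143, -0.0178, 0.1462]
tool_rot: [3.141, 0.173, -0.433]
contact_force: [-0.2, 0.3, -1.7]
opening: 0.0177
```

```bash
python3 tip.py t2
```

```text
w pred [251 171] [(7, [246, 172, 3, 3], [246.7, 173.0]), (5, [252, 173, 3, 2], [253.2, 173.6])]
s pred [252 229] [(12, [250, 226, 3, 4], [251.0, 227.5])]
26.1333 [ 0.51474399 -0.01772302  0.14613131] [ 3.14132863  0.17225206 -0.43324175] [ 0.31805746  0.33999428 -0.7259454 ]
brass centre [ 0.51756495 -0.01522175  0.04233025] 9.672016336810034e-06 [ 0.00282095  0.00250128 -0.10380106]
```

jog_arm(deltas=[0.043, -0.012, 0, 0, 0, 0, 0.088, -0.014, 0, 0, 0, 0, 0.133, -0.007, 0, 0, 0, 0, 0.175, 0.009, 0, 0, 0, 0, 0.212, 0.034, 0, 0, 0, 0])

```text
time: 26.55
tool_pos: [0.5357, -0.0138, 0.1462]
tool_rot: [3.141, 0.173, -0.433]
contact_force: [-1.8, -0.2, 0.4]
opening: 0.0177
```

jog_arm(deltas=[0.032, 0.032, 0, 0, 0, 0, 0.056, 0.07, 0, 0, 0, 0, 0.072, 0.112, 0, 0, 0, 0, 0.079, 0.156, 0, 0, 0, 0, 0.077, 0.201, 0, 0, 0, 0])

```text
time: 26.97
tool_pos: [0.5434, 0.0066, 0.1463]
tool_rot: [3.142, 0.172, -0.433]
contact_force: [-0.4, -0.3, -0.9]
opening: 0.0179
```

jog_arm(deltas=[-0.012, 0.043, 0, 0, 0, 0, -0.032, 0.084, 0, 0, 0, 0, -0.06, 0.118, 0, 0, 0, 0, -0.095, 0.147, 0, 0, 0, 0, -0.135, 0.167, 0, 0, 0, 0])

```text
time: 27.38
tool_pos: [0.5289, 0.0233, 0.1463]
tool_rot: [3.141, 0.173, -0.433]
contact_force: [-0.2, -0.9, -0.3]
opening: 0.0179
```

```bash
python3 tip.py t3
```

```text
w pred [251 172] [(52, [246, 168, 9, 7], [249.9, 171.2])]
s pred [246 240] [(15, [244, 237, 4, 4], [245.6, 238.4])]
27.4833 [0.5285534  0.02321454 0.14635819] [ 3.14108614  0.17338758 -0.4326628 ] [-0.20237676 -0.65577313 -1.44081861]
brass centre [0.53073333 0.02322379 0.03883968] 0.0009812302728946383 [ 2.17992163e-03  9.25004687e-06 -1.07518507e-01]
```

jog_arm(deltas=[-0.043, 0.012, -0.02, 0, 0, 0, -0.088, 0.014, -0.02, 0, 0, 0, -0.133, 0.007, -0.02, 0, 0, 0, -0.175, -0.009, -0.02, 0, 0, 0, -0.212, -0.034, -0.02, 0, 0, 0])

```text
time: 27.9
tool_pos: [0.5075, 0.0193, 0.1443]
tool_rot: [3.141, 0.173, -0.433]
contact_force: [0.1, -0.2, -1.5]
opening: 0.0177
```

jog_arm(deltas=[-0.032, -0.032, 0, 0, 0, 0, -0.056, -0.07, 0, 0, 0, 0, -0.072, -0.112, 0, 0, 0, 0, -0.079, -0.156, 0, 0, 0, 0, -0.077, -0.201, 0, 0, 0, 0])

```text
time: 28.32
tool_pos: [0.5004, -0.0012, 0.1443]
tool_rot: [3.141, 0.173, -0.433]
contact_force: [0.2, 0.2, -1.0]
opening: 0.0178
```

jog_arm(deltas=[0.012, -0.043, 0, 0, 0, 0, 0.032, -0.084, 0, 0, 0, 0, 0.06, -0.118, 0, 0, 0, 0, 0.095, -0.147, 0, 0, 0, 0, 0.135, -0.167, 0, 0, 0, 0])

```text
time: 28.73
tool_pos: [0.5144, -0.0177, 0.1442]
tool_rot: [3.141, 0.173, -0.433]
contact_force: [0.1, -1.0, -0.9]
opening: 0.0179
```

jog_arm(deltas=[0.043, -0.012, 0, 0, 0, 0, 0.088, -0.014, 0, 0, 0, 0, 0.133, -0.007, 0, 0, 0, 0, 0.175, 0.009, 0, 0, 0, 0, 0.212, 0.034, 0, 0, 0, 0])

```text
time: 29.15
tool_pos: [0.5355, -0.0137, 0.1441]
tool_rot: [3.141, 0.173, -0.433]
contact_force: [-0.7, 1.1, -0.4]
opening: 0.0177
```

jog_arm(deltas=[0.032, 0.032, 0, 0, 0, 0, 0.056, 0.07, 0, 0, 0, 0, 0.072, 0.112, 0, 0, 0, 0, 0.079, 0.156, 0, 0, 0, 0, 0.077, 0.201, 0, 0, 0, 0])

```text
time: 29.57
tool_pos: [0.5415, 0.0066, 0.1438]
tool_rot: [3.14, 0.176, -0.433]
contact_force: [-5.5, -1.6, -0.7]
opening: 0.0176
```

jog_arm(deltas=[-0.012, 0.043, 0, 0, 0, 0, -0.032, 0.084, 0, 0, 0, 0, -0.06, 0.118, 0, 0, 0, 0, -0.095, 0.147, 0, 0, 0, 0, -0.135, 0.167, 0, 0, 0, 0])

```text
time: 29.98
tool_pos: [0.5295, 0.0233, 0.1445]
tool_rot: [-3.141, 0.171, -0.433]
contact_force: [-0.3, -0.3, -1.5]
opening: 0.0178
```

```bash
python3 tip.py t4
```

```text
w pred [252 172] [(51, [246, 168, 9, 7], [249.9, 171.2])]
s pred [246 240] [(14, [244, 237, 4, 4], [245.4, 238.7])]
30.0833 [0.52890296 0.0232604  0.14449585] [ 3.14147449  0.17257912 -0.43258838] [-0.26677797  0.06964928 -1.82418334]
brass centre [0.53142408 0.02315377 0.03759956] 0.0014140925161206296 [ 2.52111834e-03 -1.06630611e-04 -1.06896293e-01]
```

Two clean turns. Now the third turn and a little over.

jog_arm(deltas=[-0.043, 0.012, 0, 0, 0, 0, -0.088, 0.014, 0, 0, 0, 0, -0.133, 0.007, 0, 0, 0, 0, -0.175, -0.009, 0, 0, 0, 0, -0.212, -0.034, 0, 0, 0, 0])

```text
time: 30.5
tool_pos: [0.5075, 0.0193, 0.1442]
tool_rot: [3.141, 0.173, -0.433]
contact_force: [-0.1, -0.2, -0.4]
opening: 0.0174
```

jog_arm(deltas=[-0.032, -0.032, 0, 0, 0, 0, -0.056, -0.07, 0, 0, 0, 0, -0.072, -0.112, 0, 0, 0, 0, -0.079, -0.156, 0, 0, 0, 0, -0.077, -0.201, 0, 0, 0, 0])

```text
time: 30.92
tool_pos: [0.5004, -0.0012, 0.1443]
tool_rot: [3.141, 0.173, -0.433]
contact_force: [0.1, 0.0, -0.6]
opening: 0.0174
```

jog_arm(deltas=[0.012, -0.043, 0, 0, 0, 0, 0.032, -0.084, 0, 0, 0, 0, 0.06, -0.118, 0, 0, 0, 0, 0.095, -0.147, 0, 0, 0, 0, 0.135, -0.167, 0, 0, 0, 0])

```text
time: 31.33
tool_pos: [0.5144, -0.0177, 0.1442]
tool_rot: [3.141, 0.173, -0.433]
contact_force: [1.7, -0.2, -1.2]
opening: 0.0178
```

jog_arm(deltas=[0.043, -0.012, 0, 0, 0, 0, 0.088, -0.014, 0, 0, 0, 0, 0.133, -0.007, 0, 0, 0, 0, 0.175, 0.009, 0, 0, 0, 0, 0.212, 0.034, 0, 0, 0, 0])

```text
time: 31.75
tool_pos: [0.5357, -0.0137, 0.1442]
tool_rot: [3.141, 0.173, -0.433]
contact_force: [-0.3, 0.5, -0.4]
opening: 0.0177
```

jog_arm(deltas=[0.032, 0.032, 0, 0, 0, 0, 0.056, 0.07, 0, 0, 0, 0, 0.072, 0.112, 0, 0, 0, 0, 0.079, 0.156, 0, 0, 0, 0, 0.077, 0.201, 0, 0, 0, 0])

```text
time: 32.17
tool_pos: [0.5428, 0.0067, 0.1442]
tool_rot: [3.141, 0.173, -0.433]
contact_force: [-0.1, -0.7, -0.1]
opening: 0.0177
```

jog_arm(deltas=[-0.012, 0.043, 0, 0, 0, 0, -0.032, 0.084, 0, 0, 0, 0, -0.06, 0.118, 0, 0, 0, 0, -0.095, 0.147, 0, 0, 0, 0, -0.135, 0.167, 0, 0, 0, 0])

```text
time: 32.58
tool_pos: [0.5289, 0.0233, 0.1443]
tool_rot: [3.141, 0.173, -0.433]
contact_force: [-0.4, -0.8, -0.9]
opening: 0.0179
```

jog_arm(deltas=[-0.043, 0.012, 0, 0, 0, 0, -0.088, 0.014, 0, 0, 0, 0, -0.133, 0.007, 0, 0, 0, 0, -0.175, -0.009, 0, 0, 0, 0, -0.212, -0.034, 0, 0, 0, 0])

```text
time: 33.0
tool_pos: [0.5076, 0.0193, 0.1443]
tool_rot: [3.141, 0.173, -0.433]
contact_force: [-0.5, 0.5, -0.5]
opening: 0.0179
```

```bash
python3 tip.py t5;python3 - <<'E'
from h import *
P=robot.camera_params('wrist');q=proj(P,[.5225,.0015,.03]).astype(int);print(q)
I=cv2.imread('pics/t5w.png');y,x=max(0,q[1]-110),q[0]-110
cv2.imwrite('pics/c11.png',cv2.convertScaleAbs(cv2.resize(I[y:y+220,x:x+220],(600,600),interpolation=3),alpha=1.6));print(x,y)
E
```

```text
w pred [251 172] [(52, [246, 168, 9, 7], [249.9, 171.2])]
s pred [255 239] [(9, [253, 237, 3, 3], [254.0, 238.0])]
33.1 [0.50754141 0.01896574 0.14431857] [ 3.14092057  0.17318563 -0.43356776] [-0.08628033  0.07273921 -0.86324617]
brass centre [0.50953218 0.0191539  0.0373743 ] 0.0010541597888204933 [ 0.00199077  0.00018817 -0.10694427]
[262 147]
152 37
```

View pics/c11.png

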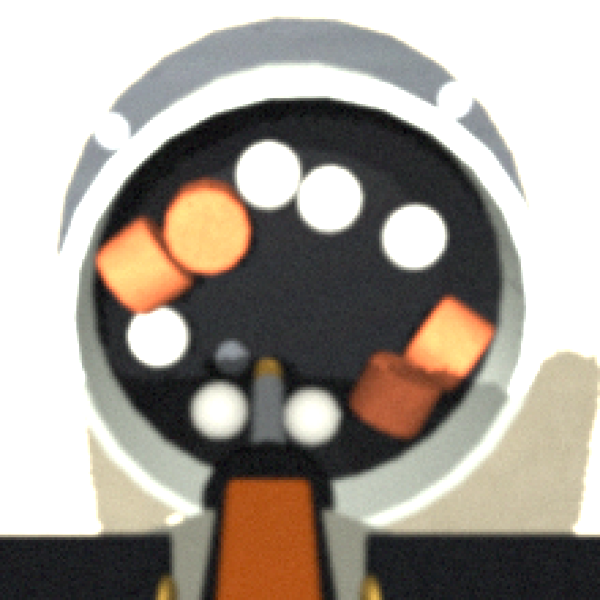

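All media are in the pot and clear of the hole; the steel button shows at crop (232,355) and the tip at (267,365).

Run:
```python
from h import *
P=robot.camera_params('wrist');tp=robot.observe()['tool_pos']
h=onz(P,237.1,167.2,.021);b=onz(P,249.9,171.2,.0374);h2=onz(P,237.1,167.2,.0374)
print('hole',h,np.hypot(*(h[:2]-[.5225,.0015])),'tip',b,'tp',tp, 'delta',h-b)
P2=robot.camera_params('side');print('side-view tip on z.0374',onz(P2,254,238,.0374))
```

```text
hole [0.51243845 0.03051563 0.021     ] 0.03071061015625509 tip [0.51002214 0.01893653 0.0374    ] tp [0.50754141 0.01896574 0.14431857] delta [ 0.00241631  0.0115791  -0.0164    ]
side-view tip on z.0374 [0.50904589 0.01887921 0.0374    ]
```

jog_arm(deltas=[0, 0, -0.02, 0, 0, 0, 0, 0, -0.04, 0, 0, 0, 0, 0, -0.06, 0, 0, 0, 0, 0, -0.08, 0, 0, 0, 0, 0, -0.08, 0, 0, 0])

```text
time: 33.52
tool_pos: [0.5083, 0.0195, 0.1358]
tool_rot: [3.141, 0.173, -0.433]
contact_force: [1.0, -0.5, 0.3]
opening: 0.018
```

jog_arm(deltas=[0, 0, 0, 0, 0, 0, 0, 0, 0, 0, 0, 0])

```text
time: 33.68
tool_pos: [0.5083, 0.0195, 0.1363]
tool_rot: [3.141, 0.173, -0.433]
contact_force: [-0.1, -0.6, 1.1]
opening: 0.0179
```

jog_arm(deltas=[0.004, 0.021, 0, 0, 0, 0, 0.008, 0.042, 0, 0, 0, 0, 0.012, 0.063, 0, 0, 0, 0, 0.016, 0.084, 0, 0, 0, 0, 0.02, 0.105, 0, 0, 0, 0])

```text
time: 34.1
tool_pos: [0.51, 0.0304, 0.1361]
tool_rot: [3.141, 0.173, -0.433]
contact_force: [-0.2, 0.7, -1.0]
opening: 0.0179
```

jog_arm(deltas=[0, 0, 0, 0, 0, 0, 0, 0, 0, 0, 0, 0])

```text
time: 34.27
tool_pos: [0.51, 0.0302, 0.1361]
tool_rot: [3.141, 0.173, -0.433]
contact_force: [0.2, 0.1, -1.2]
opening: 0.0175
```

```bash
python3 tip.py t6
```

```text
w pred [251 172] [(46, [245, 169, 10, 6], [249.7, 171.5])]
s pred [253 245] []
34.3667 [0.51003209 0.03001199 0.13616237] [ 3.14110179  0.17314221 -0.43284563] [-0.55207225 -0.00929598 -0.344166  ]Traceback (most recent call last):
  File "tip.py", line 16, in <module>
    out,o=tip(sys.argv[1]); b=[max(k)[2] for p,k in out]
                               ~~~^^^
ValueError: max() iterable argument is empty
```

On the floor Fz rose about 1.5 N above its baseline, then fell back after the slide, so the tip has likely dropped in. Confirm by going deeper.

jog_arm(deltas=[0, 0, -0.02, 0, 0, 0, 0, 0, -0.04, 0, 0, 0, 0, 0, -0.05, 0, 0, 0, 0, 0, -0.05, 0, 0, 0])

```text
time: 34.7
tool_pos: [0.5101, 0.0299, 0.131]
tool_rot: [3.141, 0.173, -0.433]
contact_force: [1.1, -0.1, 0.7]
opening: 0.0174
```

jog_arm(deltas=[0, 0, 0, 0, 0, 0, 0, 0, 0, 0, 0, 0])

```text
time: 34.87
tool_pos: [0.5102, 0.0299, 0.1313]
tool_rot: [3.141, 0.173, -0.433]
contact_force: [0.1, -0.4, 0.2]
opening: 0.0177
```

Run:
```python
from h import *
for i in range(8):
    robot.read_camera('side') if i else 0
    o=robot.observe();print(o['tool_pos'][2].round(4),o['contact_force'].round(2))
```

```text
0.1313 [ 0.1  -0.38  0.23]
0.1313 [-0.05 -0.16  0.18]
0.1313 [-0.05  0.03 -0.1 ]
0.1313 [ 0.06 -0.39  0.13]
0.1313 [-0.6  -0.67  1.34]
0.1313 [ 0.21 -0.05  1.35]
0.1313 [ 0.57 -1.05  0.67]
0.1313 [ 0.32 -1.03 -0.39]
```

jog_arm(deltas=[0, 0, -0.02, 0, 0, 0, 0, 0, -0.04, 0, 0, 0, 0, 0, -0.06, 0, 0, 0, 0, 0, -0.08, 0, 0, 0, 0, 0, -0.1, 0, 0, 0])

```text
time: 35.63
tool_pos: [0.5101, 0.03, 0.121]
tool_rot: [3.141, 0.173, -0.433]
contact_force: [0.3, -1.3, 1.5]
opening: 0.0177
```

jog_arm(deltas=[0, 0, -0.01, 0, 0, 0, 0, 0, -0.02, 0, 0, 0, 0, 0, -0.03, 0, 0, 0, 0, 0, -0.03, 0, 0, 0])

```text
time: 35.97
tool_pos: [0.5101, 0.03, 0.1181]
tool_rot: [3.141, 0.173, -0.433]
contact_force: [-0.1, -0.5, 1.7]
opening: 0.0179
```

jog_arm(deltas=[0, 0, -0.01, 0, 0, 0, 0, 0, -0.02, 0, 0, 0, 0, 0, -0.02, 0, 0, 0])

```text
time: 36.22
tool_pos: [0.5101, 0.03, 0.1163]
tool_rot: [3.141, 0.173, -0.433]
contact_force: [-1.3, -0.8, 2.6]
opening: 0.0176
```

jog_arm(deltas=[0, 0, -0.01, 0, 0, 0, 0, 0, -0.01, 0, 0, 0, 0, 0, -0.01, 0, 0, 0])

```text
time: 36.47
tool_pos: [0.5102, 0.03, 0.1159]
tool_rot: [3.141, 0.172, -0.433]
contact_force: [0.1, -0.0, 6.7]
opening: 0.0177
```

Solid stop at TCP z about 0.116, as predicted for the catch fully home. One more small push, then straight up.

jog_arm(deltas=[0, 0, -0.01, 0, 0, 0, 0, 0, -0.01, 0, 0, 0, 0, 0, -0.01, 0, 0, 0])

```text
time: 36.72
tool_pos: [0.5103, 0.03, 0.1156]
tool_rot: [3.142, 0.172, -0.433]
contact_force: [-2.4, -0.4, 12.9]
opening: 0.0179
```

jog_arm(deltas=[0, 0, 0.05, 0, 0, 0, 0, 0, 0.15, 0, 0, 0, 0, 0, 0.3, 0, 0, 0, 0, 0, 0.6, 0, 0, 0, 0, 0, 0.9, 0, 0, 0])

```text
time: 37.13
tool_pos: [0.5092, 0.0301, 0.2047]
tool_rot: [3.14, 0.176, -0.433]
contact_force: [0.4, -0.4, -0.1]
opening: 0.0178
```

jog_arm(deltas=[0, 0, 0.2, 0, 0, 0, 0, 0, 0.35, 0, 0, 0, 0, 0, 0.35, 0, 0, 0, 0, 0, 0.35, 0, 0, 0])

```text
time: 37.47
tool_pos: [0.5102, 0.03, 0.2395]
tool_rot: [3.142, 0.172, -0.433]
contact_force: [0.1, -0.2, -0.0]
opening: 0.0174
```

```bash
python3 tip.py t7
```

```text
w pred [251 172] [(48, [246, 168, 9, 7], [250.0, 171.1])]
s pred [255 214] [(11, [253, 210, 3, 4], [254.1, 211.6])]
37.5667 [0.50941852 0.03006634 0.23797344] [ 3.14042956  0.17525712 -0.43309957] [-1.07211023  0.12602666 -1.39692464]
brass centre [0.51203646 0.02964846 0.13279258] 0.0016788226834908437 [ 0.00261794 -0.00041789 -0.10518087]
```

jog_arm(deltas=[0, -0.3, 0.05, 0, 0, 0, 0, -0.6, 0.05, 0, 0, 0, 0, -0.9, 0.05, 0, 0, 0, 0, -0.9, 0.05, 0, 0, 0])

```text
time: 37.9
tool_pos: [0.5096, -0.0643, 0.2425]
tool_rot: [3.139, 0.175, -0.437]
contact_force: [0.3, 0.2, -0.7]
opening: 0.0178
```

jog_arm(deltas=[0, -0.3, 0, 0, 0, 0, 0, -0.6, 0, 0, 0, 0, 0, -0.9, 0, 0, 0, 0, 0, -0.9, 0, 0, 0, 0])

```text
time: 38.23
tool_pos: [0.5095, -0.1543, 0.2424]
tool_rot: [3.139, 0.175, -0.437]
contact_force: [-0.6, 0.0, -0.5]
opening: 0.0173
```

jog_arm(deltas=[-0.01, -0.2, 0, 0, 0, 0, -0.02, -0.4, 0, 0, 0, 0, -0.02, -0.59, 0, 0, 0, 0, -0.02, -0.59, 0, 0, 0, 0, -0.02, -0.59, 0, 0, 0, 0])

```text
time: 38.65
tool_pos: [0.5077, -0.2089, 0.2428]
tool_rot: [-3.141, 0.176, -0.434]
contact_force: [-1.1, 1.2, -0.5]
opening: 0.0175
```

```bash
python3 tip.py t8
```

```text
w pred [250 172] [(43, [246, 169, 9, 6], [250.0, 171.6])]
s pred [257 158] [(6, [256, 155, 2, 3], [256.5, 156.0])]
38.75 [ 0.50792464 -0.20792106  0.24343527] [-3.14127601  0.17485104 -0.43244014] [-0.87015764 -0.84347863 -0.28332287]
brass centre [ 0.50952275 -0.20915175  0.13803384] 0.0016076197752975746 [ 0.00159811 -0.00123069 -0.10540144]
```

jog_arm(deltas=[0, -0.01, -0.15, 0, 0, 0, 0, -0.01, -0.3, 0, 0, 0, 0, -0.01, -0.5, 0, 0, 0, 0, -0.01, -0.7, 0, 0, 0, 0, -0.01, -0.85, 0, 0, 0])

```text
time: 39.17
tool_pos: [0.5077, -0.2083, 0.1576]
tool_rot: [-3.142, 0.175, -0.432]
contact_force: [1.2, -0.4, -0.4]
opening: 0.018
```

jog_arm(deltas=[0, 0, -0.06, 0, 0, 0, 0, 0, -0.12, 0, 0, 0, 0, 0, -0.15, 0, 0, 0, 0, 0, -0.17, 0, 0, 0, 0, 0, -0.17, 0, 0, 0])

```text
time: 39.58
tool_pos: [0.5084, -0.2099, 0.1426]
tool_rot: [3.141, 0.172, -0.433]
contact_force: [-0.8, -0.6, -1.6]
opening: 0.0179
```

jog_arm(deltas=[0, 0, 0, 0, 0, 0, 0, 0, 0, 0, 0, 0, 0, 0, 0, 0, 0, 0])

```text
time: 39.83
tool_pos: [0.5083, -0.2101, 0.1428]
tool_rot: [3.141, 0.172, -0.433]
contact_force: [-0.2, 0.6, -0.2]
opening: 0.0177
```

Run:
```python
from h import *
o=robot.observe();print(o['tool_pos'],o['contact_force'])
P,I=snap('side','s12.png');q=proj(P,[.51,-.21,.09]).astype(int)
P2,I2=snap('wrist','w12.png');r=proj(P2,[.51,-.21,.105]).astype(int)
f=lambda I,q:cv2.resize(I[q[1]-40:q[1]+40,q[0]-40:q[0]+40],(400,400),interpolation=3)
cv2.imwrite('pics/c12.png',cv2.hconcat([f(I,q),f(I2,r)])[:,:,::-1])
```

```text
[ 0.50832205 -0.21014708  0.14275029] [-0.21182569  0.55963488 -0.2442119 ]
```

View pics/c12.png

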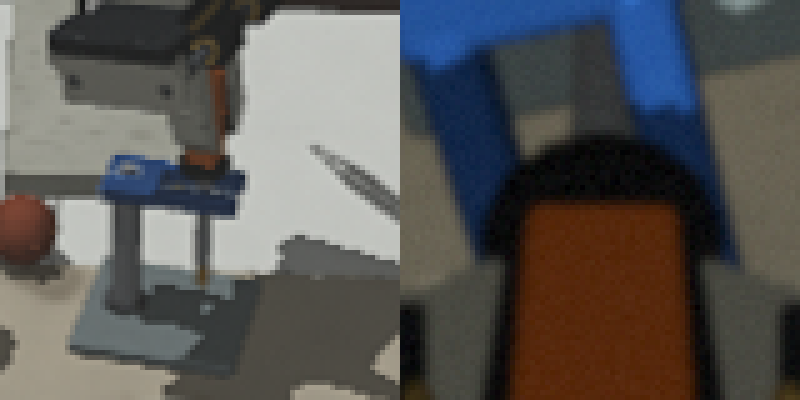

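The collar sits centred over both prongs with the stem in the slot. Lower until it touches.

jog_arm(deltas=[0, 0, -0.02, 0, 0, 0, 0, 0, -0.04, 0, 0, 0, 0, 0, -0.06, 0, 0, 0, 0, 0, -0.06, 0, 0, 0, 0, 0, -0.06, 0, 0, 0])

```text
time: 40.35
tool_pos: [0.508, -0.21, 0.136]
tool_rot: [3.141, 0.173, -0.433]
contact_force: [1.1, 0.2, -0.3]
opening: 0.0177
```

jog_arm(deltas=[0, 0, -0.01, 0, 0, 0, 0, 0, -0.01, 0, 0, 0, 0, 0, -0.01, 0, 0, 0])

```text
time: 40.6
tool_pos: [0.5081, -0.21, 0.1352]
tool_rot: [3.141, 0.173, -0.433]
contact_force: [1.3, -0.8, -1.3]
opening: 0.0175
```

jog_arm(deltas=[0, 0, -0.01, 0, 0, 0, 0, 0, -0.01, 0, 0, 0, 0, 0, -0.01, 0, 0, 0])

```text
time: 40.85
tool_pos: [0.5082, -0.2101, 0.1349]
tool_rot: [3.141, 0.172, -0.433]
contact_force: [-1.9, 1.6, 4.9]
opening: 0.0181
```

jog_arm(deltas=[0, 0, 0, 0, 0, 0, 0, 0, 0, 0, 0, 0, 0, 0, 0, 0, 0, 0], newtons=3, claw=0.1)

```text
time: 41.1
tool_pos: [0.5082, -0.2101, 0.1345]
tool_rot: [3.141, 0.172, -0.433]
contact_force: [-0.5, 0.4, 5.1]
opening: 0.0178
```

jog_arm(deltas=[0, 0, 0, 0, 0, 0, 0, 0, 0, 0, 0, 0, 0, 0, 0, 0, 0, 0, 0, 0, 0, 0, 0, 0, 0, 0, 0, 0, 0, 0], claw=0.45)

```text
time: 41.52
tool_pos: [0.5081, -0.21, 0.134]
tool_rot: [3.141, 0.173, -0.433]
contact_force: [0.4, -0.7, -0.4]
opening: 0.0407
```

jog_arm(deltas=[0, 0, 0, 0, 0, 0, 0, 0, 0, 0, 0, 0])

```text
time: 41.68
tool_pos: [0.5081, -0.21, 0.1342]
tool_rot: [3.141, 0.173, -0.433]
contact_force: [-0.0, -0.7, 0.2]
opening: 0.0412
```

jog_arm(deltas=[0, 0, 0.1, 0, 0, 0, 0, 0, 0.3, 0, 0, 0, 0, 0, 0.6, 0, 0, 0, 0, 0, 0.9, 0, 0, 0, 0, 0, 0.9, 0, 0, 0])

```text
time: 42.1
tool_pos: [0.5103, -0.2112, 0.231]
tool_rot: [3.14, 0.162, -0.433]
contact_force: [1.1, -0.6, -0.0]
opening: 0.0413
```

jog_arm(deltas=[-0.6, 0, 0.6, 0, 0, 0, -0.6, 0, 0.6, 0, 0, 0, -0.6, 0, 0.6, -0.046, -0.1, 0, -0.6, 0, 0.6, -0.046, -0.1, 0, -0.6, 0, 0.6, -0.046, -0.1, 0])

```text
time: 42.52
tool_pos: [0.4469, -0.2095, 0.2862]
tool_rot: [3.141, -0.004, -0.433]
contact_force: [0.3, -0.1, 0.1]
opening: 0.0413
```

Run:
```python
from h import *
o=robot.observe();print(o['time'],o['tool_pos'],o['opening'])
P,I=snap('side','s13.png');P2,I2=snap('wrist','w13.png')
I3=I[120:330,170:380]
cv2.imwrite('pics/c13.png',cv2.hconcat([cv2.resize(I3,(400,400),interpolation=3),cv2.resize(I2[0:250,0:400],(400,400*250//400+150),interpolation=3)])[:,:,::-1])
H=cv2.cvtColor(I2,cv2.COLOR_RGB2HSV);m=cv2.inRange(H,np.array((8,150,200)),np.array((22,255,255)))
for c in cv2.findContours(m,0,1)[0]:
  if cv2.contourArea(c)>80:
    w=np.array([onz(P2,*q[0],.169)[:2] for q in c]);print(cv2.boundingRect(c),cv2.minAreaRect((w*1000).astype(np.float32)))
print(proj(P,[.5102,-.2095,.169]),proj(P,[.5102,-.2095,.105]),proj(P,[.5102,-.2095,.023]))
```

```text
42.5167 [ 0.44691239 -0.20948621  0.2861904 ] 0.041264666053372506
(211, 117, 20, 20) ((510.123291015625, -210.28219604492188), (16.168659210205078, 15.848755836486816), 65.08926391601562)
[256.32956128 146.53842602] [255.63987295 165.82650693] [254.81584801 188.87164541]
```

View pics/c13.png

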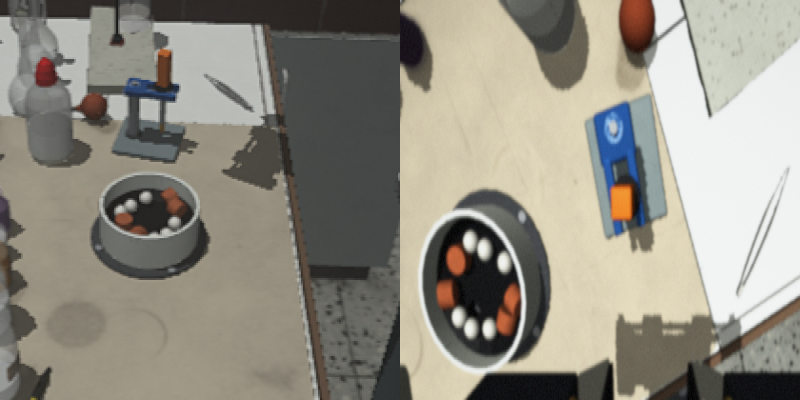

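The probe hangs upright with its top at (0.510, -0.210), as at the start. All four discs and six balls are in the pot, and the bench is otherwise undisturbed.

```bash
python3 -c "
from cell import robot
robot.hand_in();print(robot.observe()['time'])"
```

```text
the job is handed in; nothing more can be done
the job is handed in; nothing more can be done
```

The job is done and handed in at about 42.5 s of the 210 s allowed; it reports no verdict.

- **Discs:** all four terracotta discs are in the pot with the six white balls. The last pictures show all ten inside.
- **Stirring:** I made just over three clean turns at about 21 mm radius, with the tip roughly 5–7 mm above the floor. A first try at 28 mm radius wedged a disc, read about 14 N on the wrist at the end of one move and tilted the probe about 10° in the grip. I lifted out, tilted the tool to bring the probe upright, and did the turns again at the smaller radius.
- **Drain catch:** sliding over the floor, the tip dropped into the hole about 30 mm from the pot's axis. I pushed down to a solid stop at the height expected for fully home, reaching 12.9 N. I did not look at the catch afterwards, so this rests on the force and depth readings only.
- **Probe:** it hangs upright in its bracket, collar over both prongs. Its top is within about 2 mm of where it started.

The last pictures show the bottle and tweezers undisturbed. The marker pen is only partly in view, and I did not measure it again.

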